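# Hang the square cutters on the hook, largest first

## Task

Hang the three square cutters with handles on the steel hook by the loops in their handles, one at a time: the largest first, nearest the upright, then the middle one, then the smallest in front, each pushed in far enough that its square frame sits a little way inside the frame of the one behind it. Let go of each as it is hung, leave all three hanging straight and still on the arm behind its turned-up tip, and leave everything else on the shelf standing where it is.

Things in the scene. Friction and masses are not known exactly. Their poses are not given: they have to be found in the camera images.
- cutter_large: Steel square cutter, the largest of three with handles, standing on one side of its square. Origin: centre of underside, z up. Frame 84 mm wide (y) and high, 2 mm sheet, 32 mm deep in x (-16 to 16), open on both x faces, front and back alike. Above it, in the plane x=0: a strap 3 by 16 mm, a wire loop, and from z=133 to 169 mm a black grip 12 mm (x) by 14 mm (y). About 0.1 kg, varies.
- cutter_middle: Steel square cutter, the middle one of three with handles, standing on one side of its square. Origin: centre of underside, z up. Frame 64 mm wide (y) and high, 2 mm sheet, 32 mm deep in x (-16 to 16), open on both x faces, front and back alike. Above it, in the plane x=0: a strap 3 by 16 mm, a wire loop, and from z=123 to 159 mm a black grip 12 mm (x) by 14 mm (y). About 0.1 kg, varies.
- cutter_small: Steel square cutter, the smallest of three with handles, standing on one side of its square. Origin: centre of underside, z up. Frame 44 mm wide (y) and high, 2 mm sheet, 32 mm deep in x (-16 to 16), open on both x faces, front and back alike. Above it, in the plane x=0: a strap 3 by 16 mm, a wire loop, and from z=113 to 149 mm a black grip 12 mm (x) by 14 mm (y). About 0.1 kg, varies.
- large_seat (a point): Point in the large cutter's loop, 124 mm above its underside, 82 mm above the middle of its square: the hook arm's axis runs through it when the cutter hangs. Axes as the cutter's. Relative to it the loop (5 mm wire) is open from 28 mm below to 5 mm above, 26 mm wide (y), with a pointed top that centres itself on the arm; the grip is 9 to 45 mm above.
- middle_seat (a point): Point in the middle cutter's loop, 114 mm above its underside, 82 mm above the middle of its square: the hook arm's axis runs through it when the cutter hangs. Axes as the cutter's. Relative to it the loop (5 mm wire) is open from 28 mm below to 5 mm above, 26 mm wide (y), with a pointed top that centres itself on the arm; the grip is 9 to 45 mm above.
- small_seat (a point): Point in the small cutter's loop, 104 mm above its underside, 82 mm above the middle of its square: the hook arm's axis runs through it when the cutter hangs. Axes as the cutter's. Relative to it the loop (5 mm wire) is open from 28 mm below to 5 mm above, 26 mm wide (y), with a pointed top that centres itself on the arm; the grip is 9 to 45 mm above.
- hook: Fixed hook on a white laminate upright, 18 mm thick (x), 100 mm wide (y), 185 mm high, on a 12 mm thick foot plate (x from -20 to +80 mm, 110 mm wide). Origin: on the work surface under the middle of the upright; z up. The steel arm points along this body's -x, level, 165 mm above the surface.
- hook_root (a point): Where the arm's axis leaves the upright, 165 mm up; axes as the hook's. Round 8 mm bar along -x, level to 110 mm out, then a turned-up tip to 122 mm out, 13 mm above the axis. Cutters hang with x along the arm, squares concentric, 8 mm spare all round. Frames overlap when seats are under 32 mm apart; 18 mm apart the front strap meets the frame behind.
- jar: Clear glass storage jar with a steel lid, 84 mm in diameter, 165 mm high in all; stands upright, loose. Origin: centre of the underside.
- plunger: Pale green plastic plunger cutter, 44 mm in diameter, 78 mm high, loose. Origin: centre of the underside.
- plain_cutter: Stainless square cutter without a handle, 70 by 70 mm, 40 mm high, open above and below, lying flat, loose. Not one of the three. Origin: centre of the underside.
- spatula: Steel offset spatula with a black handle, 260 mm long along its x (x from -130, the handle's end, to +130), 24 mm wide, 15 mm high, lying, loose. Origin: middle of the underside.
- ramekin: Small white bowl, 76 mm in diameter, 42 mm high, loose. Origin: centre of the underside.
- scraper: Steel bench scraper with a black grip, 120 mm (y) by 98 mm (x), 15 mm high, lying flat, loose. Origin: about the middle of the underside.
There are look-alikes about, which are no part of the job. What is shaped like the cutter_large but green or purple is not meant.

How it is judged:
By the outcome, as a careful person would: the job done as asked, in the order asked, and still so for the second after the job is handed in, with the robot touching nothing.
It also fails if it takes over 72 s, if anything falls off the work surface, if the arm or the gripper's body presses on something with over 40 N, if the wrist force passes 120 N, or if a joint passes its speed limit or range.

## Robot

A 6-joint arm with a two-finger parallel gripper is mounted at the origin on the work surface. World frame = base frame: x ahead of the robot, y to its left, z up, the work surface at z = 0. Lengths are in m, angles in rad, forces in N, time in s.
With the tool pointing down it reaches from about 0.35 to 0.975 m from the base axis. Payload 17.4 kg.
Tool frame: the origin (TCP) lies on the mounting face of the last link; the fingertips stand tips_ahead ahead of it and the grasp point (between the pads) lies 155 mm ahead of it (tips_ahead is the distance from the TCP to the fingertips, in m); x points along the fingers, y is the direction in which the jaws open and shut, and the axes are right-handed (so a half turn about x gives the same grasp; the last joint's range is limited). The gripper opens to 85 mm and grips with 20 to 120 N. Pads are 22 mm wide; open, the fingers measure 114 mm over their backs; the gripper's body (76 mm by 85 mm) begins 54 mm behind the grasp point. The pads swing forward as they close: fully open they stand 13 mm farther back than shut.
Start: joints at [1.175, 0.116, 1.442, -0, 1.584, -0.038], TCP at [0.236, 0.632, 0.405] pointing down, gripper open.
Joint ranges: [-2.83, 2.83], [-0.83, 2.19], [0.07, 2.5], [-1.14, 4.28], [0.01, 3], [-2.97, 2.97]. Speed limits (rad/s): [1.89, 1.89, 2.22, 3.14, 3.14, 3.14].

## Interface

Orientations are given as a rotation vector (axis times angle).
In Python, from cell import * gives the robot as it stands. The module is installed in compiled form; this text tells all that it offers.
- The arm moves only by the tool drive_tool, never from a script. Its argument "rows" is a list of rows, each an object with "xyz": the shift along the tool's x, y, z in m, a list of three; "roll": the turn about the tool's x in rad. In form: [{"xyz": [dx, dy, dz], "roll": roll}, ...]. A call has exactly 10 rows; each row shifts and turns the pose as measured when the row begins, along the tool's axes as they then stand; what a row does not reach is not made up. A row lasts 1/8 s, in which the tool goes at most 62.5 mm and 10.7 degrees, less where a joint would pass 70% of its speed; a pose out of reach is approached as far as the arm can. A call with a gripper value outside its range is refused whole. "fingers" is the closure, from 0 (fully open) to 1 (shut), set as the call begins (left out, the last holds). The fingers move at their own pace and stop on an object; the grip force is fixed at half the most. Time passes only in rows, so rows that do not move let the fingers close, or fill a call up. It gives the time, the measured TCP pose, the force and the opening at its end, in the units of the state.
- state(): the state, without advancing time (a new reading comes with each control period).
- read_camera(name): name is "scene" or "top" or "wrist"; returns a dict with "image" (420x560x3 uint8, red, green, blue), "z_map" (420x560 float32, m along the optical axis (not along the pixel's ray), 0 where there is no reading), "fx", "fy", "cx", "cy" (pixels), "view" (4x4, takes a point from world to camera coordinates); the wrist camera has in their place "mount" (4x4, takes a point from camera to tool coordinates, whose origin is the TCP and whose axes are the tool frame's). Camera axes: x right, y up, looking along -z (the intrinsics and any distortion apply to the point x, -y, -z); pixel columns grow to the right and rows downward; lengths in m; the calibration is good to about 2 mm. A picture is of the moment at which its call begins: read the wrist's pose just before it.
- finish_job(): hands the job in, once; it reports no verdict.
The state is a dict: "clock": time; "qpos": joint angles; "joint_velocities": joint speeds; "joint_efforts": joint torques, N m; "tool_pos": TCP position; "eef_rot": TCP orientation; "wrist_force": force on the tool from outside, world axes, zero at the start; "moment": the same for the moment, N m; "width": opening from 0.0 (shut) to 1.0 (fully open).
Only numpy, scipy, OpenCV 4.12 (cv2) and the standard library are available. Lean on these libraries where they do the work, as an engineer would, in place of code of your own. Each camera call takes 0.05 s, during which the arm holds its last target.

## Working session

There is one attempt and no reset: what is moved stays moved. The work goes in short steps, Python scripts to look and compute and a tool call to move; the robot and the scene stay as the last step left them, time stands still between calls to the robot, and variables do not carry over. Pictures are saved under pics/ and viewed, and the job is handed in when it is done.

Besides the shell and the picture viewer there is one more tool, called after "Call:" by a JSON object that holds its "name" and its "arguments", one argument or row to a line. drive_tool: Moves the arm, as the interface text tells. Its arguments: {"type":"object","properties":{"rows":{"type":"array"},"fingers":{"type":"number"}},"required":["rows"]}

```bash
mkdir -p pics; ls; cat > h.py <<'E'
from cell import *
import numpy as np, cv2
from scipy.spatial.transform import Rotation as R
def save(n,im,rgb=True): cv2.imwrite('pics/'+n+'.png',im[:,:,::-1])
E
python3 - <<'E'
from h import *
s=state()
for k,v in s.items(): print(k,np.round(v,3))
for n in ['scene','top','wrist']:
    c=read_camera(n); save(n+'0',c['image']); np.save(n+'0.npy',c,allow_pickle=True)
    print(n,{k:np.round(v,4).tolist() for k,v in c.items() if k not in('image','z_map')}, (c['z_map']>0).mean())
E
```

```text
pics
clock 0.0
qpos [ 1.175  0.116  1.442  0.     1.584 -0.038]
joint_velocities [ 0.001 -0.001  0.001  0.     0.001 -0.   ]
joint_efforts [ 0.0000e+00 -7.3194e+01 -6.3253e+01 -0.0000e+00  6.0000e-03  0.0000e+00]
tool_pos [0.236 0.632 0.404]
eef_rot [ 0.28   1.553 -0.282]
wrist_force [ 0.57   0.057 -0.682]
moment [ 0.01  -0.016 -0.02 ]
width 1.004
scene {'fx': 442.0139, 'fy': 442.0139, 'cx': 271.9689, 'cy': 199.5811, 'view': [[-0.4153, 0.9094, 0.0234, 0.2456], [-0.4598, -0.232, 0.8572, 0.1105], [0.785, 0.3452, 0.5145, -1.5342], [0.0, 0.0, 0.0, 1.0]]} 0.9959778911564626
top {'fx': 381.7088, 'fy': 381.7088, 'cx': 279.7207, 'cy': 213.3652, 'view': [[-0.0103, -0.9993, -0.036, -0.0034], [0.9962, -0.0134, 0.0864, -0.5577], [-0.0869, -0.0349, 0.9956, -0.9387], [0.0, 0.0, 0.0, 1.0]]} 0.996062925170068
wrist {'fx': 343.8232, 'fy': 343.8232, 'cx': 272.3164, 'cy': 210.8073, 'mount': [[0.0002, 0.2984, -0.9545, 0.0302], [1.0, -0.0006, 0.0, -0.0002], [-0.0006, -0.9545, -0.2984, -0.0775], [0.0, 0.0, 0.0, 1.0]]} 0.9958545918367347
```

View pics/scene0.png

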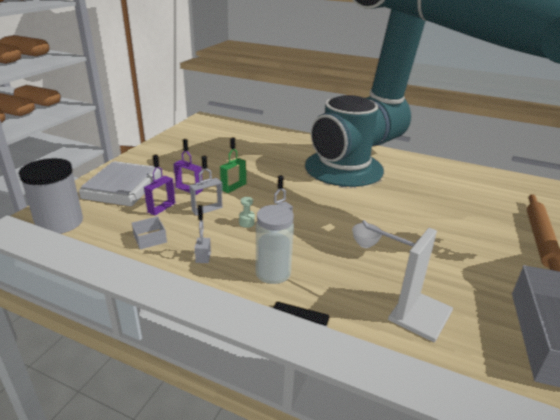

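View pics/top0.png

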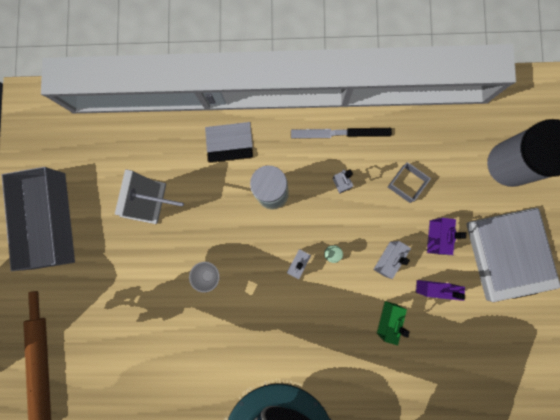

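View pics/wrist0.png

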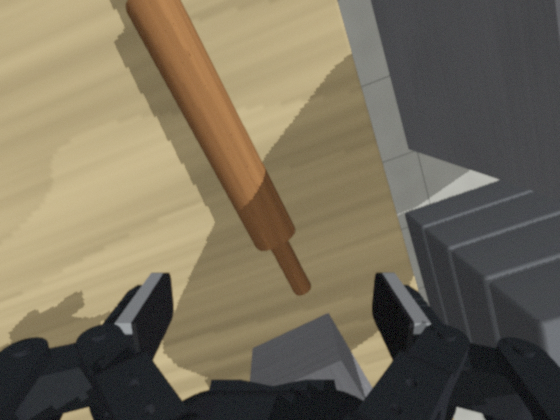

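Scene: steel handled cutters at scene px (205,195), (281,195, behind the jar) and (202,245). Look-alikes are purple at (160,195) and (187,175), and green at (233,175). The plain cutter is at (150,233). The hook is at (415,280), with its arm pointing left to (365,235). Next I'll measure these.

```bash
cat >> h.py <<'E'
def cloud(c,name,st=None):
    z=c['z_map']; v,u=np.mgrid[0:420,0:560]
    P=np.stack([(u-c['cx'])/c['fx']*z, -(v-c['cy'])/c['fy']*z, -z],-1)
    if name=='wrist':
        M=c['mount']; P=P@M[:3,:3].T+M[:3,3]
        return P@R.from_rotvec(st['eef_rot']).as_matrix().T+np.array(st['tool_pos'])
    V=c['view']; return (P-V[:3,3])@V[:3,:3]
def hsv(c): return cv2.cvtColor(c['image'],cv2.COLOR_RGB2HSV)
E
python3 - <<'E'
from h import *
for n in ['top','scene']:
    c=np.load(n+'0.npy',allow_pickle=True).item(); W=cloud(c,n); h=hsv(c)
    print(n)
    ok=c['z_map']>0
    m=(ok&(W[...,2]>0.025)&(W[...,2]<.23)&(W[...,0]>0.2)&(W[...,0]<.85)&(abs(W[...,1])<.6)).astype(np.uint8)
    k,l,s,ce=cv2.connectedComponentsWithStats(m)
    for i in range(1,k):
        if s[i,4]<25: continue
        p=W[l==i]; print(i,s[i],np.round(p.min(0),3),np.round(p.max(0),3),np.round(np.median(p,0),3),c['image'][l==i].mean(0).astype(int))
    # black grips
    m=(ok&(c['image'].max(-1)<45)&(W[...,2]>0.10)&(W[...,2]<.2)&(W[...,0]>.2)).astype(np.uint8)
    k,l,s,ce=cv2.connectedComponentsWithStats(m)
    for i in range(1,k):
        if s[i,4]<8: continue
        p=W[l==i]; print(' grip',s[i],np.round(p.mean(0),3),np.round(p.min(0),3),np.round(p.max(0),3))
c=np.load('top0.npy',allow_pickle=True).item()
a=cv2.resize(c['image'][150:350,270:470],(800,800)[:2],interpolation=cv2.INTER_CUBIC)
save('topcrop',cv2.resize(a,(600,600)))
a=c['image'][150:240,100:300]
save('hookcrop',cv2.resize(a,(800,360),interpolation=cv2.INTER_CUBIC))
c=np.load('scene0.npy',allow_pickle=True).item()
save('scenecrop',cv2.resize(c['image'][130:290,130:310],(675,600),interpolation=cv2.INTER_CUBIC))
E
```

```text
top
1 [  41   78  475   32 5374] [ 0.837 -0.55   0.025] [0.85  0.549 0.135] [0.845 0.178 0.122] [124 126 128]
2 [ 491  119   66   67 3091] [ 0.618 -0.6    0.025] [ 0.741 -0.537  0.174] [ 0.668 -0.559  0.156] [49 49 53]
3 [389 162  41  40 250] [ 0.583 -0.381  0.025] [ 0.681 -0.285  0.044] [ 0.631 -0.337  0.037] [101 100 103]
4 [ 250  165   38   44 1292] [ 0.57  -0.031  0.028] [0.652 0.05  0.169] [0.605 0.008 0.164] [134 135 141]
5 [  25  167   45  102 1521] [0.428 0.526 0.025] [0.676 0.6   0.088] [0.555 0.547 0.058] [52 53 57]
6 [333 169  20  24 281] [ 0.609 -0.19   0.026] [ 0.662 -0.145  0.15 ] [ 0.632 -0.166  0.046] [108 109 115]
7 [ 115  170   69   51 1666] [0.544 0.193 0.025] [0.642 0.337 0.189] [0.586 0.312 0.153] [97 98 99]
8 [ 469  211   60   91 4013] [ 0.338 -0.6    0.025] [ 0.555 -0.477  0.051] [ 0.451 -0.544  0.044] [137 138 146]
9 [431 218  35  37 636] [ 0.452 -0.42   0.026] [ 0.538 -0.378  0.171] [ 0.495 -0.397  0.085] [ 74  35 104]
10 [375 241  36  38 592] [ 0.397 -0.314  0.025] [ 0.485 -0.242  0.171] [ 0.441 -0.275  0.084] [118 118 126]
11 [325 245  18  18 249] [ 0.435 -
[... 2310 characters left out ...]
557 0.057] [87 88 91]
 grip [231 139   4  10  30] [ 0.298 -0.268  0.153] [ 0.29  -0.275  0.138] [ 0.306 -0.265  0.169]
 grip [184 140   4  10  29] [ 0.372 -0.384  0.154] [ 0.364 -0.388  0.14 ] [ 0.377 -0.381  0.17 ]
 grip [154 156   4  11  38] [ 0.498 -0.395  0.154] [ 0.492 -0.402  0.139] [ 0.503 -0.391  0.169]
 grip [202 157   4  11  34] [ 0.445 -0.274  0.155] [ 0.44  -0.277  0.137] [ 0.45  -0.271  0.171]
 grip [ 20 159  51  26 994] [ 0.691 -0.584  0.167] [ 0.624 -0.652  0.153] [ 0.742 -0.535  0.173]
 grip [278 176   5  12  37] [ 0.438 -0.051  0.145] [ 0.433 -0.055  0.128] [ 0.443 -0.047  0.16 ]
 grip [198 206   4  14  37] [ 0.641 -0.163  0.136] [ 0.638 -0.168  0.118] [ 0.645 -0.16   0.153]
```

View pics/topcrop.png

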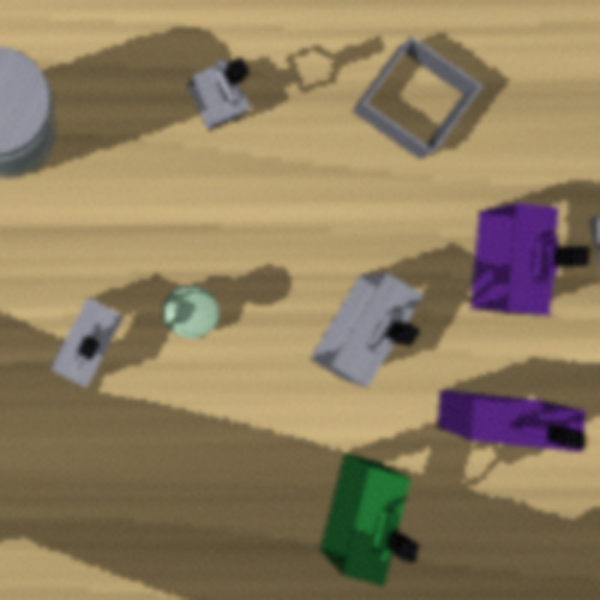

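View pics/scenecrop.png

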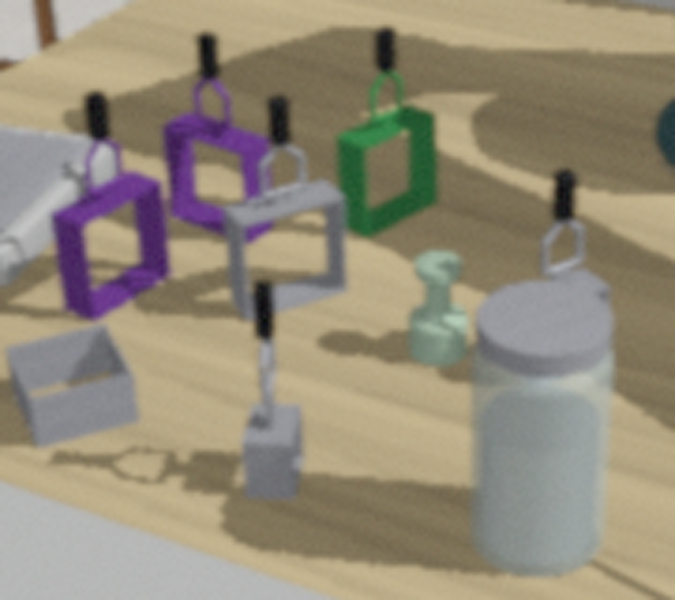

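View pics/hookcrop.png

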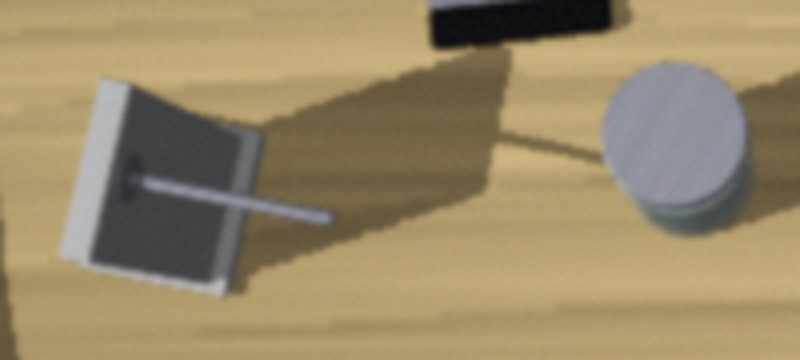

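The choices are confirmed by the crop and by grip-top heights: large at top px (399,257), z≈0.169; middle at (297,263), z≈0.16; small at (345,170), z≈0.15. All three are steel, and the purple and green ones are excluded. Next I'll fit the yaws and the hook line.

```bash
python3 - <<'E'
from h import *
def rect(p,label):
    (cx,cy),(a,b),t=cv2.minAreaRect((p[:,:2]*1000).astype(np.float32)); print(label,len(p),'c',np.round([cx,cy],1),'size',round(a,1),round(b,1),'ang',round(t,1))
def line(p,l):
    m=p[:,:2].mean(0); _,_,v=np.linalg.svd(p[:,:2]-m); d=v[0]; t=(p[:,:2]-m)@d
    print(l,len(p),'mean',np.round(p.mean(0),4),'dir',np.round(d,4),'ang',round(np.degrees(np.arctan2(d[1],d[0])),2),'ends',np.round(m+d*t.min(),4),np.round(m+d*t.max(),4),'z',np.round([p[:,2].min(),p[:,2].max()],3))
for n in ['top','scene']:
    c=np.load(n+'0.npy',allow_pickle=True).item(); W=cloud(c,n); im=c['image'].astype(int); print(n)
    grey=(im.max(-1)-im.min(-1)<30)&(im.max(-1)>60)
    for nm,xy,h in [('L',(.441,-.275),.084),('M',(.435,-.054),.064),('S',(.633,-.166),.044)]:
        d=np.hypot(W[...,0]-xy[0],W[...,1]-xy[1])
        m=(abs(W[...,2]-h)<.005)&(d<.06)&grey
        rect(W[m],nm); 
        g=(d<.03)&(W[...,2]>h+.055)&(im.max(-1)<60); p=W[g]; print('  grip mid',np.round((p.min(0)+p.max(0))/2,4), len(p))
    m=(abs(W[...,2]-.185)<.006)&(W[...,1]>.15)&(W[...,1]<.4)&(W[...,0]>.5)&(W[...,0]<.7); rect(W[m],'upr'); line(W[m],'upr')
    m=(abs(W[...,2]-.168)<.012)&(W[...,1]>.18)&(W[...,1]<.29)&(W[...,0]>.54)&(W[...,0]<.65); line(W[m],'arm')
    # upright face
    m=(W[...,2]>.03)&(W[...,2]<.14)&(W[...,1]>.27)&(W[...,1]<.36)&(W[...,0]>.53)&(W[...,0]<.66);rect(W[m],'face'); line(W[m],'face')
    m=(abs(W[...,2]-.012)<.005)&(W[...,1]>.2)&(W[...,1]<.35)&(W[...,0]>.5)&(W[...,0]<.7); rect(W[m],'foot')
    m=(W[...,2]>.16)&(W[...,2]<.172)&(np.hypot(W[...,0]-.605,W[...,1]-.01)<.06); rect(W[m],'jar')
E
```

```text
top
L 424 c [ 441.2 -278.4] size 32.6 84.3 ang 57.5
  grip mid [ 0.442  -0.2777  0.1559] 58
M 299 c [432.4 -55. ] size 31.8 63.1 ang 62.2
  grip mid [ 0.4334 -0.056   0.1524] 28
S 156 c [ 635.7 -168.2] size 44.0 32.9 ang 23.6
  grip mid [ 0.6342 -0.1679  0.1361] 45
upr 410 c [593.8 318.5] size 21.0 99.7 ang 77.7
upr 410 mean [0.5929 0.319  0.1834] dir [-0.9788  0.2048] ang 168.18 ends [0.6426 0.3086] [0.5451 0.329 ] z [0.179 0.189]
arm 154 mean [0.5773 0.2418 0.1681] dir [0.2085 0.978 ] ang 77.96 ends [0.5669 0.1928] [0.5875 0.2895] z [0.162 0.179]
face 709 c [592.3 311.4] size 4.4 99.9 ang 78.1
face 709 mean [0.5916 0.3116 0.0884] dir [-0.9783  0.2072] ang 168.04 ends [0.6412 0.3011] [0.5434 0.3218] z [0.03 0.14]
foot 241 c [592.  314.3] size 37.3 111.8 ang 72.7
jar 1037 c [611.7  10.5] size 77.8 78.6 ang 45.0
scene
L 173 c [ 442.8 -277.3] size 36.2 83.7 ang 56.1
  grip mid [ 0.4451 -0.2742  0.1553] 52
M 40 c [413.4 -43.2] size 35.1 17.7 ang 70.7
  grip mid [ 0.4368 -0.0518  0.1442] 49
S 156 c [ 636.5 -167.8] size 48.6 31.2 ang 24.4
  grip mid [ 0.6393 -0.1639  0.1355] 47
upr 334 c [570.5 282.8] size 145.0 96.8 ang 56.2
upr 334 mean [0.6022 0.3198 0.1853] dir [ 0.9774 -0.2116] ang -12.22 ends [0.5463 0.3319] [0.6468 0.3101] z [0.179 0.188]
arm 194 mean [0.5806 0.2414 0.1688] dir [0.2137 0.9769] ang 77.66 ends [0.57   0.1931] [0.5912 0.2902] z [0.162 0.18 ]
face 838 c [597.4 320.8] size 18.4 101.9 ang 77.1
face 838 mean [0.62   0.3201 0.0865] dir [ 0.9503 -0.3112] ang -18.13 ends [0.5505 0.3429] [0.6476 0.3111] z [0.03 0.14]
foot 540 c [599.5 329.5] size 61.3 112.0 ang 79.4
jar 634 c [613.7  11.6] size 79.0 79.0 ang 78.8
```

```bash
cat >> h.py <<'E'
def plan(target,yaw,n,via=None,roll_n=None,ease=True):
    """straight move to TCP target (m), tool-y yaw (deg, world), over n rows; prints rows"""
    s=state(); p=np.array(s['tool_pos']); M=R.from_rotvec(s['eef_rot']).as_matrix()
    yb=np.degrees(np.arctan2(M[1,1],M[0,1])); d=(yaw-yb+90)%180-90
    print('clock',round(s['clock'],2),'p',np.round(p,4),'yaw',round(yb,2),'dyaw',round(d,2),'xtool',np.round(M[:,0],4),'q6',round(s['qpos'][5],2),'w',round(s['width'],3),'F',np.round(s['wrist_force'],1))
    step=(np.array(target)-p)/n; r=-np.radians(d)/n; out=[]
    for i in range(n):
        out.append([np.round(M.T@step,4).tolist(),round(r,4)]); M=M@R.from_rotvec([r,0,0]).as_matrix()
    for o in out: print(o)
u=np.array([.2085,.978]); root=np.array([.592,.3097])
def hang(s): return root-s/1000*u
E
python3 - <<'E'
from h import *
plan([.42,.25,.43],-32.5,8); plan([.442,-.278,.42],-32.5,16)
for s in (25,49,73,150): print(s,hang(s))
E
```

```text
clock 0.15 p [0.2364 0.6323 0.4042] yaw 69.5 dyaw 78.0 xtool [-3.e-04 -8.e-04 -1.e+00] q6 -0.04 w 1.003 F [0.  0.4 1.2]
[[-0.0032, -0.0367, 0.0382], np.float64(-0.1702)]
[[-0.0032, -0.0427, 0.0315], np.float64(-0.1702)]
[[-0.0032, -0.0474, 0.0238], np.float64(-0.1702)]
[[-0.0032, -0.0507, 0.0154], np.float64(-0.1702)]
[[-0.0032, -0.0526, 0.0066], np.float64(-0.1702)]
[[-0.0032, -0.053, -0.0024], np.float64(-0.1702)]
[[-0.0032, -0.0518, -0.0113], np.float64(-0.1702)]
[[-0.0032, -0.0491, -0.0199], np.float64(-0.1702)]
clock 0.15 p [0.2364 0.6323 0.4042] yaw 69.5 dyaw 78.0 xtool [-3.e-04 -8.e-04 -1.e+00] q6 -0.04 w 1.003 F [0.  0.4 1.2]
[[-0.001, -0.0488, 0.032], np.float64(-0.0851)]
[[-0.001, -0.0513, 0.0277], np.float64(-0.0851)]
[[-0.001, -0.0535, 0.0232], np.float64(-0.0851)]
[[-0.001, -0.0553, 0.0186], np.float64(-0.0851)]
[[-0.001, -0.0567, 0.0138], np.float64(-0.0851)]
[[-0.001, -0.0576, 0.009], np.float64(-0.0851)]
[[-0.001, -0.0582, 0.004], np.float64(-0.0851)]
[[-0.001, -0.0583, -0.0009], np.float64(-0.0851)]
[[-0.001, -0.058, -0.0059], np.float64(-0.0851)]
[[-0.001, -0.0573, -0.0108], np.float64(-0.0851)]
[[-0.001, -0.0562, -0.0156], np.float64(-0.0851)]
[[-0.001, -0.0547, -0.0203], np.float64(-0.0851)]
[[-0.001, -0.0527, -0.0249], np.float64(-0.0851)]
[[-0.001, -0.0504, -0.0293], np.float64(-0.0851)]
[[-0.001, -0.0478, -0.0335], np.float64(-0.0851)]
[[-0.001, -0.0447, -0.0374], np.float64(-0.0851)]
25 [0.5867875 0.28525  ]
49 [0.5817835 0.261778 ]
73 [0.5767795 0.238306 ]
150 [0.560725 0.163   ]
```

```bash
sed -i 's/d=(yaw-yb+90)%180-90/d=(yaw-yb+180)%360-180/; s/round(r,4)\]/round(float(r),4)]/' h.py
python3 - <<'E'
from h import *
plan([.46,.15,.42],-12.1,10)
E
```

```text
clock 0.15 p [0.2364 0.6323 0.4042] yaw 69.5 dyaw -81.6 xtool [-3.e-04 -8.e-04 -1.e+00] q6 -0.04 w 1.003 F [0.  0.4 1.2]
[[-0.0016, -0.0373, 0.0378], 0.1424]
[[-0.0016, -0.0316, 0.0428], 0.1424]
[[-0.0016, -0.0252, 0.0468], 0.1424]
[[-0.0016, -0.0183, 0.0499], 0.1424]
[[-0.0016, -0.011, 0.052], 0.1424]
[[-0.0016, -0.0035, 0.053], 0.1424]
[[-0.0016, 0.004, 0.053], 0.1424]
[[-0.0016, 0.0115, 0.0519], 0.1424]
[[-0.0016, 0.0188, 0.0497], 0.1424]
[[-0.0016, 0.0256, 0.0466], 0.1424]
```

Call:
{"name": "drive_tool", "arguments": {
  "rows": [
    {"xyz": [-0.002, -0.037, 0.038], "roll": 0.142},
    {"xyz": [-0.002, -0.032, 0.043], "roll": 0.142},
    {"xyz": [-0.002, -0.025, 0.047], "roll": 0.142},
    {"xyz": [-0.002, -0.018, 0.05], "roll": 0.142},
    {"xyz": [-0.002, -0.011, 0.052], "roll": 0.142},
    {"xyz": [-0.002, -0.003, 0.053], "roll": 0.142},
    {"xyz": [-0.002, 0.004, 0.053], "roll": 0.142},
    {"xyz": [-0.002, 0.011, 0.052], "roll": 0.142},
    {"xyz": [-0.002, 0.019, 0.05], "roll": 0.142},
    {"xyz": [-0.002, 0.026, 0.047], "roll": 0.142}
  ],
  "fingers": 0
}}

```text
clock: 1.4
tool_pos: [0.4569, 0.1332, 0.4228]
eef_rot: [1.386, 1.08, -1.391]
wrist_force: [0.5, 1.0, -0.2]
width: 1.001
```

```bash
python3 - <<'E'
from h import *
plan([.442,-.278,.40],-32.5,9)
E
```

```text
clock 1.4 p [0.4569 0.1332 0.4228] yaw -14.15 dyaw -18.35 xtool [-0.0011 -0.0036 -1.    ] q6 0.48 w 1.001 F [ 0.5  1.  -0.2]
[[0.0027, 0.0096, 0.0447], 0.0356]
[[0.0027, 0.0112, 0.0443], 0.0356]
[[0.0027, 0.0127, 0.0439], 0.0356]
[[0.0027, 0.0143, 0.0434], 0.0356]
[[0.0027, 0.0158, 0.0429], 0.0356]
[[0.0027, 0.0173, 0.0423], 0.0356]
[[0.0027, 0.0188, 0.0417], 0.0356]
[[0.0027, 0.0203, 0.041], 0.0356]
[[0.0027, 0.0217, 0.0402], 0.0356]
```

Call:
{"name": "drive_tool", "arguments": {
  "rows": [
    {"xyz": [0.001, 0.01, 0.045], "roll": 0.036},
    {"xyz": [0.001, 0.011, 0.044], "roll": 0.036},
    {"xyz": [0.001, 0.013, 0.044], "roll": 0.036},
    {"xyz": [0.001, 0.014, 0.043], "roll": 0.036},
    {"xyz": [0.003, 0.016, 0.043], "roll": 0.036},
    {"xyz": [0.004, 0.017, 0.042], "roll": 0.036},
    {"xyz": [0.004, 0.019, 0.042], "roll": 0.036},
    {"xyz": [0.004, 0.02, 0.041], "roll": 0.036},
    {"xyz": [0.003, 0.022, 0.04], "roll": 0.036},
    {"xyz": [0, 0, 0], "roll": 0}
  ]
}}

```text
clock: 2.65
tool_pos: [0.4356, -0.294, 0.4004]
eef_rot: [1.625, 0.868, -1.63]
wrist_force: [-0.4, 0.0, 0.0]
width: 0.999
```

```bash
python3 - <<'E'
from h import *
plan([.442,-.278,.314],-32.5,8)
s=state(); c=read_camera('wrist'); save('w1',c['image']); W=cloud(c,'wrist',s); im=c['image'].astype(int)
d=np.hypot(W[...,0]-.442,W[...,1]+.278)
g=(d<.03)&(W[...,2]>.135)&(W[...,2]<.18)&(im.max(-1)<70); print(g.sum(),np.round(W[g].min(0),4),np.round(W[g].max(0),4))
t=g&(W[...,2]>.164); print('top',t.sum(),np.round(W[t].min(0),4),np.round(W[t].max(0),4),np.round(W[t].mean(0),4))
m=(abs(W[...,2]-.084)<.005)&(d<.06); print(cv2.minAreaRect((W[m][:,:2]*1000).astype(np.float32)))
E
```

```text
clock 2.65 p [ 0.4356 -0.294   0.4004] yaw -33.74 dyaw 1.24 xtool [-0.0016 -0.0034 -1.    ] q6 -0.05 w 0.999 F [-0.4  0.   0. ]
[[0.0108, -0.0004, -0.0022], -0.0027]
[[0.0108, -0.0004, -0.0022], -0.0027]
[[0.0108, -0.0004, -0.0022], -0.0027]
[[0.0108, -0.0004, -0.0022], -0.0027]
[[0.0108, -0.0004, -0.0022], -0.0027]
[[0.0108, -0.0004, -0.0022], -0.0027]
[[0.0108, -0.0004, -0.0022], -0.0027]
[[0.0108, -0.0004, -0.0022], -0.0027]
607 [ 0.4332 -0.2851  0.1352] [ 0.4489 -0.2703  0.1712]
top 412 [ 0.4332 -0.2851  0.164 ] [ 0.4489 -0.2706  0.1712] [ 0.4413 -0.2775  0.169 ]
((440.5342102050781, -278.4278564453125), (32.443511962890625, 84.14773559570312), 57.51106262207031)
```

View pics/w1.png

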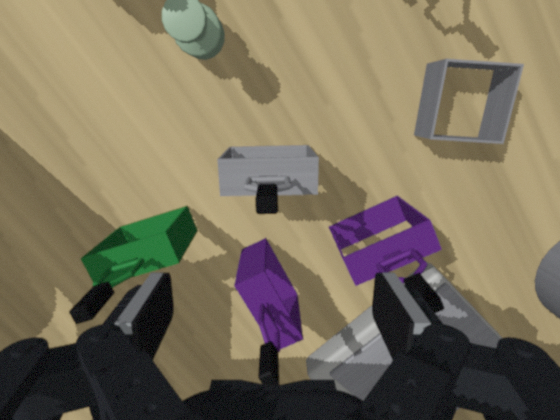

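Call:
{"name": "drive_tool", "arguments": {
  "rows": [
    {"xyz": [0.005, -0.001, -0.006], "roll": -0.007},
    {"xyz": [0.008, -0.001, -0.006], "roll": -0.007},
    {"xyz": [0.01, -0.001, -0.005], "roll": -0.007},
    {"xyz": [0.01, 0, 0], "roll": 0},
    {"xyz": [0.01, 0, 0], "roll": 0},
    {"xyz": [0.01, 0, 0], "roll": 0},
    {"xyz": [0.01, 0, 0], "roll": 0},
    {"xyz": [0.01, 0, 0], "roll": 0},
    {"xyz": [0.008, 0, 0], "roll": 0},
    {"xyz": [0, 0, 0], "roll": 0}
  ]
}}

```text
clock: 3.95
tool_pos: [0.4432, -0.2731, 0.3133]
eef_rot: [1.606, 0.888, -1.611]
wrist_force: [0.5, 0.0, -0.6]
width: 0.998
```

```bash
python3 - <<'E'
from h import *
plan([.442,-.278,.314],-32.5,1)
E
```

```text
clock 3.95 p [ 0.4432 -0.2731  0.3133] yaw -32.14 dyaw -0.36 xtool [-0.0015 -0.0025 -1.    ] q6 -0.04 w 0.998 F [ 0.5  0.  -0.6]
[[-0.0007, 0.0016, 0.0048], 0.0063]
```

Call:
{"name": "drive_tool", "arguments": {
  "rows": [
    {"xyz": [0, 0.0015, 0.0045], "roll": 0.005},
    {"xyz": [0, 0, 0], "roll": 0},
    {"xyz": [0, 0, 0], "roll": 0},
    {"xyz": [0, 0, 0], "roll": 0},
    {"xyz": [0, 0, 0], "roll": 0},
    {"xyz": [0, 0, 0], "roll": 0},
    {"xyz": [0, 0, 0], "roll": 0},
    {"xyz": [0, 0, 0], "roll": 0},
    {"xyz": [0, 0, 0], "roll": 0},
    {"xyz": [0, 0, 0], "roll": 0}
  ],
  "fingers": 1
}}

```text
clock: 5.2
tool_pos: [0.4421, -0.2782, 0.3145]
eef_rot: [1.61, 0.883, -1.614]
wrist_force: [-0.8, -0.5, 0.2]
width: 0.151
```

```bash
python3 - <<'E'
from h import *
plan([.442,-.278,.314],-32.5,1)
s=state(); c=read_camera('wrist'); save('w2',c['image'])
E
```

```text
clock 5.2 p [ 0.4421 -0.2782  0.3145] yaw -32.45 dyaw -0.05 xtool [-2.0e-04 -3.5e-03 -1.0e+00] q6 -0.04 w 0.151 F [-0.8 -0.5  0.2]
[[0.0005, -0.0002, -0.0001], 0.0009]
```

View pics/w2.png

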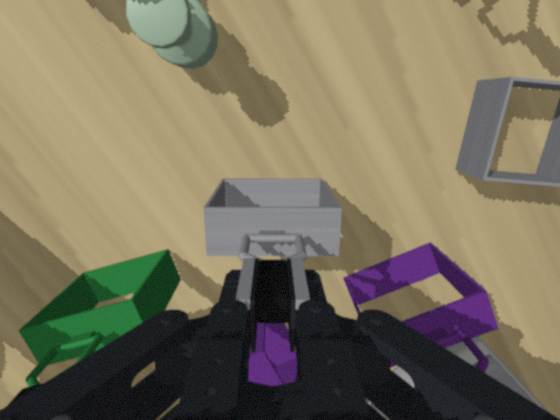

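```bash
python3 - <<'E'
from h import *
print(hang(150)); plan([.561,.163,.505-.19],-12.1,13)
E
```

```text
[0.560725 0.163   ]
clock 5.25 p [ 0.4421 -0.2782  0.3145] yaw -32.45 dyaw 20.35 xtool [-3.0e-04 -3.5e-03 -1.0e+00] q6 -0.04 w 0.148 F [0.4 0.8 0.3]
[[-0.0002, -0.0105, -0.0335], -0.0273]
[[-0.0002, -0.0096, -0.0338], -0.0273]
[[-0.0002, -0.0086, -0.0341], -0.0273]
[[-0.0002, -0.0077, -0.0343], -0.0273]
[[-0.0002, -0.0068, -0.0345], -0.0273]
[[-0.0002, -0.0058, -0.0347], -0.0273]
[[-0.0002, -0.0049, -0.0348], -0.0273]
[[-0.0002, -0.0039, -0.0349], -0.0273]
[[-0.0002, -0.003, -0.035], -0.0273]
[[-0.0002, -0.002, -0.0351], -0.0273]
[[-0.0002, -0.0011, -0.0351], -0.0273]
[[-0.0002, -0.0001, -0.0351], -0.0273]
[[-0.0002, 0.0009, -0.0351], -0.0273]
```

Call:
{"name": "drive_tool", "arguments": {
  "rows": [
    {"xyz": [-0.025, 0, 0], "roll": 0},
    {"xyz": [-0.04, 0, 0], "roll": 0},
    {"xyz": [-0.045, 0, 0], "roll": 0},
    {"xyz": [-0.035, -0.01, -0.02], "roll": -0.027},
    {"xyz": [-0.025, -0.01, -0.034], "roll": -0.027},
    {"xyz": [-0.015, -0.009, -0.034], "roll": -0.027},
    {"xyz": [0, -0.008, -0.034], "roll": -0.027},
    {"xyz": [0, -0.007, -0.035], "roll": -0.027},
    {"xyz": [0, -0.006, -0.035], "roll": -0.027},
    {"xyz": [0, -0.005, -0.035], "roll": -0.027}
  ]
}}

```text
clock: 6.5
tool_pos: [0.4988, -0.045, 0.5034]
eef_rot: [1.478, 1.008, -1.482]
wrist_force: [2.0, 0.0, -2.5]
width: 0.153
```

```bash
python3 - <<'E'
from h import *
print(hang(150)); plan([.561,.163,.505],-12.1,6)
E
```

```text
[0.560725 0.163   ]
clock 6.5 p [ 0.4988 -0.045   0.5034] yaw -21.51 dyaw 9.41 xtool [-2.2e-03 -9.0e-04 -1.0e+00] q6 0.23 w 0.153 F [ 2.   0.  -2.5]
[[-0.0003, -0.0031, -0.036], -0.0274]
[[-0.0003, -0.0021, -0.0361], -0.0274]
[[-0.0003, -0.0011, -0.0362], -0.0274]
[[-0.0003, -0.0001, -0.0362], -0.0274]
[[-0.0003, 0.0009, -0.0362], -0.0274]
[[-0.0003, 0.0019, -0.0361], -0.0274]
```

Call:
{"name": "drive_tool", "arguments": {
  "rows": [
    {"xyz": [0, -0.003, -0.036], "roll": -0.027},
    {"xyz": [0, -0.002, -0.036], "roll": -0.027},
    {"xyz": [0, -0.001, -0.036], "roll": -0.027},
    {"xyz": [0, 0, -0.036], "roll": -0.027},
    {"xyz": [0.01, 0.001, -0.034], "roll": -0.027},
    {"xyz": [0.025, 0.001, -0.022], "roll": -0.023},
    {"xyz": [0.03, 0, 0], "roll": 0},
    {"xyz": [0.03, 0, 0], "roll": 0},
    {"xyz": [0.022, 0, 0], "roll": 0},
    {"xyz": [0, 0, 0], "roll": 0}
  ]
}}

```text
clock: 7.75
tool_pos: [0.5571, 0.1567, 0.3803]
eef_rot: [1.357, 1.107, -1.365]
wrist_force: [0.2, -0.1, -2.1]
width: 0.149
```

```bash
python3 - <<'E'
from h import *
plan([.561,.163,.3715],-12.1,1)
for n in ['scene','wrist','top']:
    s=state(); c=read_camera(n); save(n+'3',c['image']); np.save(n+'3.npy',c,allow_pickle=True); np.save('s3.npy',s,allow_pickle=True)
E
```

```text
clock 7.75 p [0.5571 0.1567 0.3803] yaw -11.88 dyaw -0.22 xtool [-0.0053 -0.001  -1.    ] q6 0.44 w 0.149 F [ 0.2 -0.1 -2.1]
[[0.0088, 0.0025, -0.007], 0.0039]
```

View pics/scene3.png

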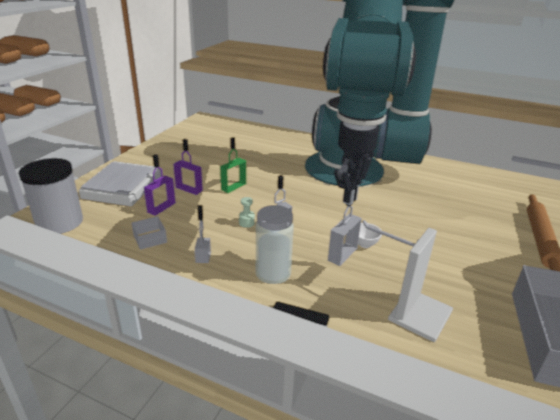

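View pics/wrist3.png

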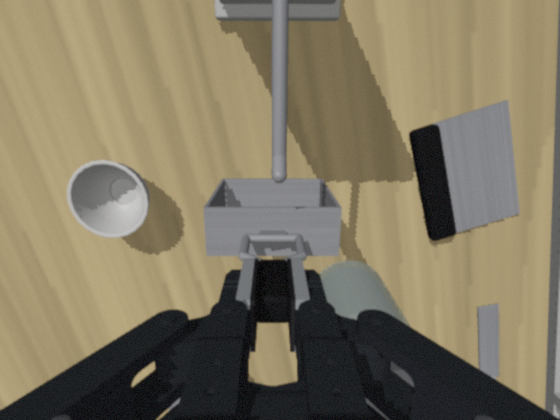

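The wrist view shows the hook arm along column ~280, with its tip at (280,175), ahead of the cutter frame centred at column 272. I'll compute the lateral offset.

```bash
cat >> h.py <<'E'
def armcheck(c,s):
    W=cloud(c,'wrist',s); q=(W[...,:2]-root); t=-(q@u)*1000; l=q@np.array([-u[1],u[0]])*1000
    g=(abs(l)<12)&(t>5)&(t<125)&(W[...,2]>.155)&(W[...,2]<.182)
    for a in range(5,125,15):
        k=g&(t>=a)&(t<a+15)
        if k.sum()>5: print('t',a,k.sum(),'lat mid',round((l[k].min()+l[k].max())/2,1),'mean',round(l[k].mean(),1),'zmax',round(W[k][:,2].max(),4))
    p=np.array(s['tool_pos']); M=R.from_rotvec(s['eef_rot']).as_matrix(); gp=p+M[:,0]*.155
    q=gp[:2]-root; print('grasp: out',round(-(q@u)*1000,1),'lat',round(q@np.array([-u[1],u[0]])*1000,1),'z',round(gp[2],4),'yaw err',round(np.degrees(np.arctan2(M[1,1],M[0,1]))+12.1,2))
E
python3 - <<'E'
from h import *
c=np.load('wrist3.npy',allow_pickle=True).item(); s=np.load('s3.npy',allow_pickle=True).item(); armcheck(c,s)
# cutter frame top in wrist
W=cloud(c,'wrist',s); gp=np.array(s['tool_pos']); d=np.hypot(W[...,0]-gp[0],W[...,1]-gp[1])
bt=.3803-.3145
m=(d<.06)&(abs(W[...,2]-bt-.084)<.006); print(m.sum(),cv2.minAreaRect((W[m][:,:2]*1000).astype(np.float32)),W[m][:,2].mean(),bt+.084)
E
```

```text
t 20 20 lat mid 0.3 mean 0.0 zmax 0.1705
t 35 600 lat mid 0.2 mean 0.3 zmax 0.1727
t 50 530 lat mid 0.3 mean 0.4 zmax 0.1729
t 65 509 lat mid 0.2 mean 0.3 zmax 0.1723
t 80 460 lat mid 0.1 mean 0.3 zmax 0.1723
t 95 448 lat mid 0.2 mean 0.3 zmax 0.1759
t 110 285 lat mid 0.2 mean 0.3 zmax 0.1807
grasp: out 156.9 lat 2.3 z 0.2277 yaw err 0.22
5849 ((555.8128662109375, 157.02346801757812), (33.13943099975586, 84.21676635742188), 77.98140716552734) 0.15265342569788076 0.14980000000000004
```

Call:
{"name": "drive_tool", "arguments": {
  "rows": [
    {"xyz": [0.005, 0.003, 0], "roll": 0.004},
    {"xyz": [0.004, 0, 0], "roll": 0},
    {"xyz": [0, 0, 0], "roll": 0},
    {"xyz": [0, 0, -0.008], "roll": 0},
    {"xyz": [0, 0, -0.012], "roll": 0},
    {"xyz": [0, 0, -0.012], "roll": 0},
    {"xyz": [0, 0, -0.012], "roll": 0},
    {"xyz": [0, 0, -0.01], "roll": 0},
    {"xyz": [0, 0, 0], "roll": 0},
    {"xyz": [0, 0, 0], "roll": 0}
  ]
}}

```text
clock: 9.15
tool_pos: [0.5729, 0.2135, 0.376]
eef_rot: [1.364, 1.102, -1.361]
wrist_force: [0.1, -1.1, -1.4]
width: 0.15
```

```bash
cat >> h.py <<'E'
def look(tag,arm=True,scene=True):
    s=state(); c=read_camera('wrist'); save('w'+tag,c['image']); print('F',np.round(s['wrist_force'],1),'clock',s['clock'],'TCP',np.round(s['tool_pos'],4),'w',round(s['width'],3)); armcheck(c,s)
    if scene:
        c=read_camera('scene'); save('sc'+tag,cv2.resize(c['image'][150:350,300:480],(540,600),interpolation=cv2.INTER_CUBIC))
E
python3 -c "
from h import *
look('4')"
```

```text
F [ 0.1 -1.1 -1.4] clock 9.15 TCP [0.5729 0.2135 0.376 ] w 0.15
t 5 525 lat mid 0.8 mean 0.8 zmax 0.1712
t 20 495 lat mid 0.9 mean 0.8 zmax 0.1715
t 35 443 lat mid 0.7 mean 0.6 zmax 0.1713
t 50 423 lat mid 0.7 mean 0.7 zmax 0.1714
t 65 402 lat mid 0.7 mean 0.7 zmax 0.1714
t 80 365 lat mid -2.6 mean 0.5 zmax 0.1706
t 95 443 lat mid 0.2 mean 0.2 zmax 0.1708
grasp: out 97.9 lat -1.6 z 0.221 yaw err 0.02
```

View pics/sc4.png

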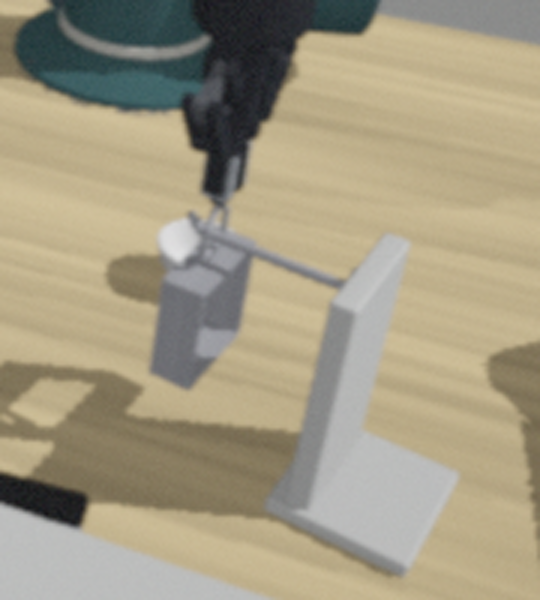

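View pics/w4.png

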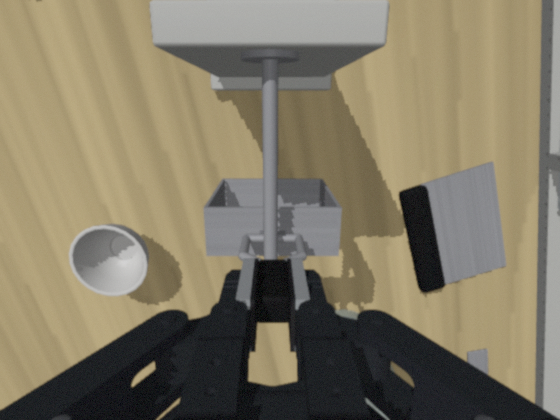

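The loop surrounds the arm: the scene crop shows the tip at (195,215) in front of it, and forces are low. I'll lower the cutter and slide it in.

Call:
{"name": "drive_tool", "arguments": {
  "rows": [
    {"xyz": [0.006, 0, 0], "roll": 0},
    {"xyz": [0.006, 0, -0.003], "roll": 0},
    {"xyz": [0.005, 0, -0.01], "roll": 0},
    {"xyz": [0, 0, -0.012], "roll": 0},
    {"xyz": [0, 0, -0.012], "roll": 0},
    {"xyz": [0, 0, -0.012], "roll": 0},
    {"xyz": [0, 0, -0.01], "roll": 0},
    {"xyz": [0, 0, -0.006], "roll": 0},
    {"xyz": [0, 0, 0], "roll": 0},
    {"xyz": [0, 0, 0], "roll": 0}
  ]
}}

```text
clock: 10.5
tool_pos: [0.5876, 0.2815, 0.3578]
eef_rot: [1.364, 1.101, -1.361]
wrist_force: [0.0, -1.0, -1.3]
width: 0.149
```

```bash
python3 -c "
from h import *
look('5')"
```

```text
F [ 0.  -1.  -1.3] clock 10.5 TCP [0.5876 0.2815 0.3578] w 0.149
t 5 447 lat mid 0.7 mean 0.7 zmax 0.1709
t 20 359 lat mid 0.0 mean 0.5 zmax 0.182
t 50 8 lat mid 0.1 mean 0.1 zmax 0.1706
t 65 337 lat mid 0.7 mean 0.6 zmax 0.1709
t 80 310 lat mid 0.4 mean 0.4 zmax 0.1708
t 95 229 lat mid 0.4 mean 0.3 zmax 0.1708
grasp: out 28.4 lat -1.8 z 0.2028 yaw err 0.0
```

View pics/sc5.png

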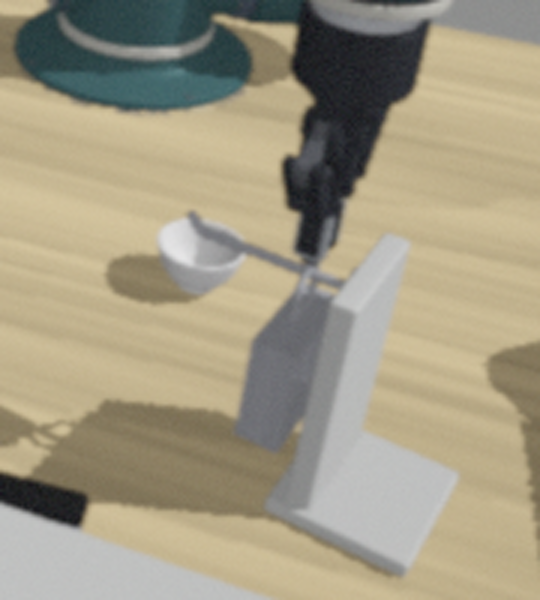

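Call:
{"name": "drive_tool", "arguments": {
  "rows": [
    {"xyz": [0, 0, -0.003], "roll": 0},
    {"xyz": [0.001, 0, 0], "roll": 0},
    {"xyz": [0.001, 0, 0], "roll": 0},
    {"xyz": [0, 0, 0], "roll": 0},
    {"xyz": [0, 0, 0], "roll": 0},
    {"xyz": [0, 0, 0], "roll": 0},
    {"xyz": [0, 0, 0], "roll": 0},
    {"xyz": [0, 0, 0], "roll": 0},
    {"xyz": [0, 0, 0], "roll": 0},
    {"xyz": [0, 0, 0], "roll": 0}
  ]
}}

```text
clock: 11.85
tool_pos: [0.5882, 0.284, 0.3564]
eef_rot: [1.366, 1.101, -1.361]
wrist_force: [-0.2, -0.3, -0.2]
width: 0.146
```

Call:
{"name": "drive_tool", "arguments": {
  "rows": [
    {"xyz": [0, 0, 0], "roll": 0},
    {"xyz": [0, 0, 0], "roll": 0},
    {"xyz": [0, 0, 0], "roll": 0},
    {"xyz": [0, 0, 0], "roll": 0},
    {"xyz": [-0.005, 0, 0], "roll": 0},
    {"xyz": [-0.015, 0, 0], "roll": 0},
    {"xyz": [-0.025, 0, 0], "roll": 0},
    {"xyz": [-0.03, 0, 0], "roll": 0},
    {"xyz": [-0.01, 0, 0], "roll": 0},
    {"xyz": [0, 0, 0], "roll": 0}
  ],
  "fingers": 0
}}

```text
clock: 13.1
tool_pos: [0.5878, 0.2837, 0.4476]
eef_rot: [1.368, 1.1, -1.359]
wrist_force: [-0.5, -0.1, -0.2]
width: 0.999
```

```bash
python3 -c "
from h import *
look('6'); plan([.433,-.0555,.40],-27.8,10)"
```

```text
F [-0.5 -0.1 -0.2] clock 13.1 TCP [0.5878 0.2837 0.4476] w 0.999
t 5 248 lat mid 0.8 mean 0.5 zmax 0.1819
t 20 116 lat mid 0.1 mean -1.0 zmax 0.1814
t 35 35 lat mid 0.6 mean 0.6 zmax 0.1702
t 50 182 lat mid 0.6 mean 0.3 zmax 0.1706
t 65 174 lat mid 0.3 mean 0.2 zmax 0.1711
t 80 160 lat mid 0.4 mean 0.3 zmax 0.1707
t 95 182 lat mid 0.4 mean 0.4 zmax 0.1733
t 110 126 lat mid 0.4 mean 0.4 zmax 0.1791
grasp: out 25.8 lat -1.9 z 0.2926 yaw err -0.05
clock 13.2 p [0.5878 0.2838 0.4464] yaw -12.15 dyaw -15.65 xtool [ 0.0032  0.0013 -1.    ] q6 0.62 w 0.996 F [-1.1  0.4 -0.6]
[[0.0045, -0.008, 0.0364], 0.0273]
[[0.0045, -0.007, 0.0366], 0.0273]
[[0.0045, -0.006, 0.0368], 0.0273]
[[0.0045, -0.005, 0.037], 0.0273]
[[0.0045, -0.004, 0.0371], 0.0273]
[[0.0045, -0.003, 0.0372], 0.0273]
[[0.0045, -0.002, 0.0373], 0.0273]
[[0.0045, -0.0009, 0.0373], 0.0273]
[[0.0045, 0.0001, 0.0373], 0.0273]
[[0.0045, 0.0011, 0.0373], 0.0273]
```

View pics/sc6.png

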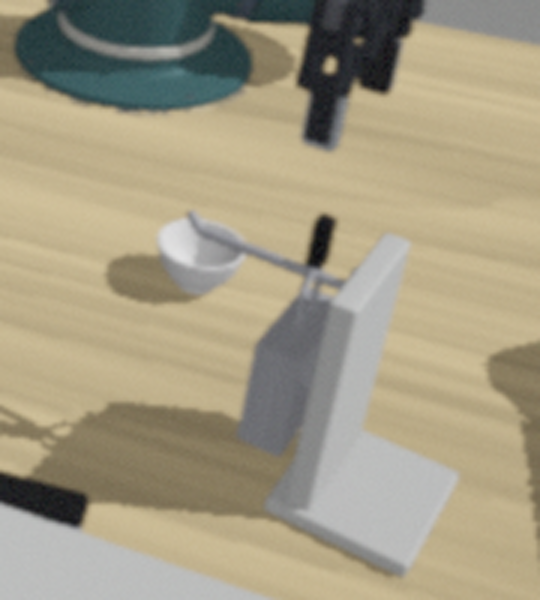

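View pics/w6.png

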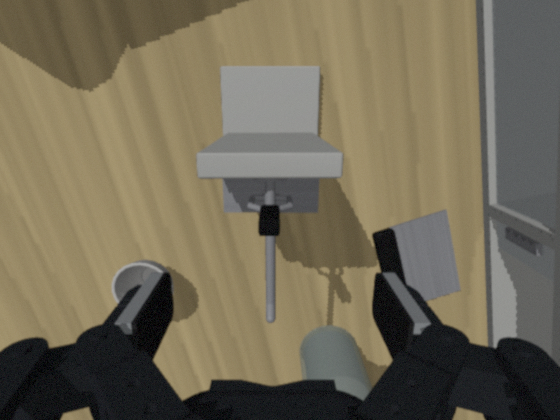

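The large one hangs straight by the upright. Now the middle one.

Call:
{"name": "drive_tool", "arguments": {
  "rows": [
    {"xyz": [0.003, -0.008, 0.036], "roll": 0.027},
    {"xyz": [0.003, -0.007, 0.036], "roll": 0.027},
    {"xyz": [0.003, -0.006, 0.036], "roll": 0.027},
    {"xyz": [0.003, -0.005, 0.036], "roll": 0.027},
    {"xyz": [0.003, -0.004, 0.036], "roll": 0.027},
    {"xyz": [0.003, -0.003, 0.036], "roll": 0.027},
    {"xyz": [0.003, -0.002, 0.036], "roll": 0.027},
    {"xyz": [0.005, -0.001, 0.036], "roll": 0.027},
    {"xyz": [0.005, 0, 0.035], "roll": 0.027},
    {"xyz": [0.005, 0, 0.025], "roll": 0.027}
  ]
}}

```text
clock: 14.45
tool_pos: [0.4349, -0.0423, 0.3966]
eef_rot: [1.55, 0.943, -1.57]
wrist_force: [0.2, 0.8, -0.2]
width: 1.002
```

```bash
python3 - <<'E'
from h import *
plan([.433,-.0555,.304],-27.8,1)
s=state(); c=read_camera('wrist'); save('w7',c['image']); W=cloud(c,'wrist',s); im=c['image'].astype(int)
d=np.hypot(W[...,0]-.433,W[...,1]+.0555)
g=(d<.03)&(W[...,2]>.13)&(W[...,2]<.17)&(im.max(-1)<70)
t=g&(W[...,2]>.154); print('top',t.sum(),np.round((W[t].min(0)+W[t].max(0))/2,4),np.round(W[t].mean(0),4))
m=(abs(W[...,2]-.064)<.005)&(d<.06); print(cv2.minAreaRect((W[m][:,:2]*1000).astype(np.float32)))
E
```

```text
clock 14.45 p [ 0.4349 -0.0423  0.3966] yaw -27.95 dyaw 0.15 xtool [-0.0125 -0.0014 -0.9999] q6 0.33 w 1.002 F [ 0.2  0.8 -0.2]
[[0.0927, 0.0055, 0.0119], -0.0026]
top 374 [ 0.4323 -0.0547  0.1576] [ 0.4323 -0.0538  0.1589]
((432.07379150390625, -54.749671936035156), (32.32026672363281, 64.04234313964844), 61.92961883544922)
```

Call:
{"name": "drive_tool", "arguments": {
  "rows": [
    {"xyz": [0.005, 0.002, 0.004], "roll": 0},
    {"xyz": [0.01, 0.001, 0.003], "roll": 0},
    {"xyz": [0.012, 0, 0], "roll": 0},
    {"xyz": [0.014, 0, 0], "roll": 0},
    {"xyz": [0.014, 0, 0], "roll": 0},
    {"xyz": [0.012, 0, 0], "roll": 0},
    {"xyz": [0.01, 0, 0], "roll": 0},
    {"xyz": [0.006, 0, 0], "roll": 0},
    {"xyz": [0, 0, 0], "roll": 0},
    {"xyz": [0, 0, 0], "roll": 0}
  ]
}}

```text
clock: 15.75
tool_pos: [0.4323, -0.0508, 0.3046]
eef_rot: [1.547, 0.946, -1.575]
wrist_force: [-0.1, -0.1, -0.1]
width: 0.998
```

```bash
python3 - <<'E'
from h import *
plan([.4323,-.0545,.304],-28,1)
E
```

```text
clock 15.75 p [ 0.4323 -0.0508  0.3046] yaw -27.96 dyaw -0.04 xtool [-0.0171 -0.0011 -0.9999] q6 0.31 w 0.998 F [-0.1 -0.1 -0.1]
[[0.0006, 0.0017, 0.0032], 0.0006]
```

Call:
{"name": "drive_tool", "arguments": {
  "rows": [
    {"xyz": [0, 0.004, 0.002], "roll": 0},
    {"xyz": [0, 0, 0], "roll": 0},
    {"xyz": [0, 0, 0], "roll": 0},
    {"xyz": [0, 0, 0], "roll": 0},
    {"xyz": [0, 0, 0], "roll": 0},
    {"xyz": [0, 0, 0], "roll": 0},
    {"xyz": [0, 0, 0], "roll": 0},
    {"xyz": [0, 0, 0], "roll": 0},
    {"xyz": [0, 0, 0], "roll": 0},
    {"xyz": [0, 0, 0], "roll": 0}
  ],
  "fingers": 1
}}

```text
clock: 17.0
tool_pos: [0.4354, -0.0549, 0.3058]
eef_rot: [1.548, 0.944, -1.573]
wrist_force: [-0.1, -1.6, 0.7]
width: 0.152
```

```bash
python3 - <<'E'
from h import *
s=state();print(hang(150)); plan([.561,.163,.31],-12.1,6)
E
```

```text
[0.560725 0.163   ]
clock 17.0 p [ 0.4354 -0.0549  0.3058] yaw -27.97 dyaw 15.87 xtool [-0.0149 -0.0018 -0.9999] q6 0.31 w 0.152 F [-0.1 -1.6  0.7]
[[-0.0011, 0.0015, -0.0419], -0.0462]
[[-0.0011, 0.0034, -0.0418], -0.0462]
[[-0.0011, 0.0053, -0.0416], -0.0462]
[[-0.0011, 0.0072, -0.0413], -0.0462]
[[-0.0011, 0.0091, -0.0409], -0.0462]
[[-0.0011, 0.011, -0.0404], -0.0462]
```

Call:
{"name": "drive_tool", "arguments": {
  "rows": [
    {"xyz": [-0.02, 0, 0], "roll": 0},
    {"xyz": [-0.03, 0, -0.005], "roll": 0},
    {"xyz": [-0.02, 0.001, -0.025], "roll": -0.046},
    {"xyz": [-0.005, 0.002, -0.038], "roll": -0.046},
    {"xyz": [0, 0.004, -0.04], "roll": -0.046},
    {"xyz": [0, 0.007, -0.04], "roll": -0.046},
    {"xyz": [0, 0.009, -0.04], "roll": -0.046},
    {"xyz": [0, 0.011, -0.035], "roll": -0.046},
    {"xyz": [0, 0.006, -0.012], "roll": 0},
    {"xyz": [0, 0, 0], "roll": 0}
  ]
}}

```text
clock: 18.25
tool_pos: [0.5597, 0.1592, 0.3928]
eef_rot: [1.352, 1.111, -1.368]
wrist_force: [0.8, -0.1, -2.3]
width: 0.15
```

```bash
python3 - <<'E'
from h import *
plan([.561,.163,.373],-12.1,1)
look('8')
s=state(); c=read_camera('wrist'); W=cloud(c,'wrist',s); gp=np.array(s['tool_pos']); d=np.hypot(W[...,0]-gp[0],W[...,1]-gp[1])
bt=gp[2]-.3058
m=(d<.05)&(abs(W[...,2]-bt-.064)<.008); r=cv2.minAreaRect((W[m][:,:2]*1000).astype(np.float32)); print(r,W[m][:,2].mean()-bt-.064)
q=np.array(r[0])/1000-root; print('cutter out',-(q@u)*1000,'lat',q@np.array([-u[1],u[0]])*1000)
E
```

```text
clock 18.25 p [0.5597 0.1592 0.3928] yaw -11.75 dyaw -0.35 xtool [-0.0106 -0.001  -0.9999] q6 0.44 w 0.15 F [ 0.8 -0.1 -2.3]
[[0.0197, 0.0007, -0.004], 0.0061]
F [ 0.8 -0.1 -2.3] clock 18.25 TCP [0.5597 0.1592 0.3928] w 0.15
t 20 214 lat mid -2.7 mean 0.6 zmax 0.1781
t 35 518 lat mid 0.6 mean 0.7 zmax 0.1713
t 50 464 lat mid 0.7 mean 0.7 zmax 0.1714
t 65 441 lat mid 0.5 mean 0.6 zmax 0.1712
t 80 394 lat mid 0.6 mean 0.7 zmax 0.1709
t 95 394 lat mid 0.4 mean 0.5 zmax 0.1738
t 110 263 lat mid 0.7 mean 0.6 zmax 0.1796
grasp: out 154.4 lat 1.8 z 0.2378 yaw err 0.35
((556.3126220703125, 159.05474853515625), (32.91400146484375, 64.1146011352539), 77.84710693359375) 0.0007391353494123065
cutter out 154.771874230957 lat 3.49272068481442
```

View pics/sc8.png

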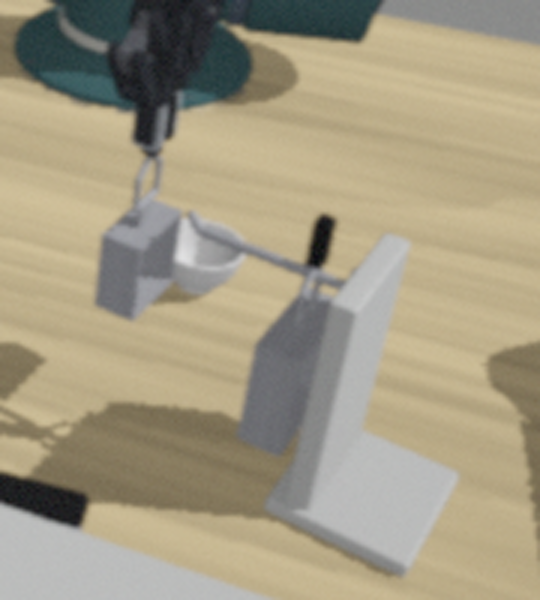

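View pics/w8.png

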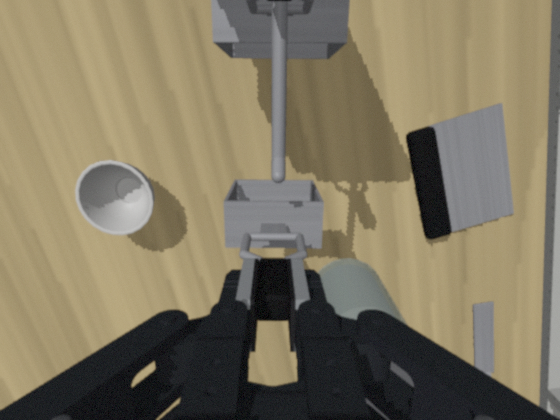

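Call:
{"name": "drive_tool", "arguments": {
  "rows": [
    {"xyz": [0.01, 0.003, 0], "roll": 0.006},
    {"xyz": [0.009, 0, 0], "roll": 0},
    {"xyz": [0, 0, 0], "roll": 0},
    {"xyz": [0, 0, -0.008], "roll": 0},
    {"xyz": [0, 0, -0.012], "roll": 0},
    {"xyz": [0, 0, -0.012], "roll": 0},
    {"xyz": [0, 0, -0.012], "roll": 0},
    {"xyz": [0, 0, -0.008], "roll": 0},
    {"xyz": [0, 0, 0], "roll": 0},
    {"xyz": [0, 0, 0], "roll": 0}
  ]
}}

```text
clock: 19.65
tool_pos: [0.5733, 0.2111, 0.3726]
eef_rot: [1.359, 1.106, -1.373]
wrist_force: [0.7, 1.6, -2.0]
width: 0.149
```

```bash
python3 -c "
from h import *
look('9')"
```

```text
F [ 0.7  1.6 -2. ] clock 19.65 TCP [0.5733 0.2111 0.3726] w 0.149
t 5 517 lat mid 0.7 mean 0.7 zmax 0.1711
t 20 140 lat mid 0.0 mean -5.0 zmax 0.1705
t 35 483 lat mid 0.5 mean 0.5 zmax 0.1709
t 50 463 lat mid 0.6 mean 0.6 zmax 0.1708
t 65 423 lat mid 0.6 mean 0.5 zmax 0.1713
t 80 372 lat mid 0.4 mean 0.6 zmax 0.1712
t 95 288 lat mid -0.1 mean 0.3 zmax 0.1819
grasp: out 100.7 lat -0.8 z 0.2176 yaw err -0.16
```

View pics/sc9.png

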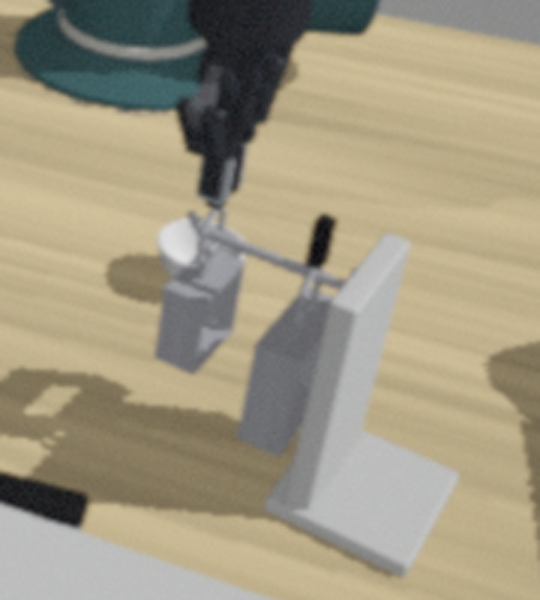

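Call:
{"name": "drive_tool", "arguments": {
  "rows": [
    {"xyz": [0.004, 0, -0.003], "roll": 0},
    {"xyz": [0.005, 0, -0.003], "roll": 0},
    {"xyz": [0.004, 0, -0.003], "roll": 0},
    {"xyz": [0, 0, -0.006], "roll": 0},
    {"xyz": [0, 0, -0.008], "roll": 0},
    {"xyz": [0, 0, -0.008], "roll": 0},
    {"xyz": [0, 0, -0.008], "roll": 0},
    {"xyz": [0, 0, -0.006], "roll": 0},
    {"xyz": [0, 0, -0.002], "roll": 0},
    {"xyz": [0, 0, 0], "roll": 0}
  ]
}}

```text
clock: 21.0
tool_pos: [0.5839, 0.2601, 0.3585]
eef_rot: [1.36, 1.106, -1.374]
wrist_force: [0.0, -0.4, -1.3]
width: 0.151
```

```bash
python3 -c "
from h import *
look('10')"
```

```text
F [ 0.  -0.4 -1.3] clock 21.0 TCP [0.5839 0.2601 0.3585] w 0.151
t 5 590 lat mid 0.8 mean 0.7 zmax 0.1818
t 20 265 lat mid 0.1 mean -0.9 zmax 0.1819
t 35 58 lat mid 0.1 mean -6.0 zmax 0.182
t 80 189 lat mid 0.6 mean 0.5 zmax 0.1709
t 95 369 lat mid 0.6 mean 0.6 zmax 0.174
t 110 271 lat mid 0.6 mean 0.6 zmax 0.1793
grasp: out 50.6 lat -1.0 z 0.2035 yaw err -0.19
```

View pics/sc10.png

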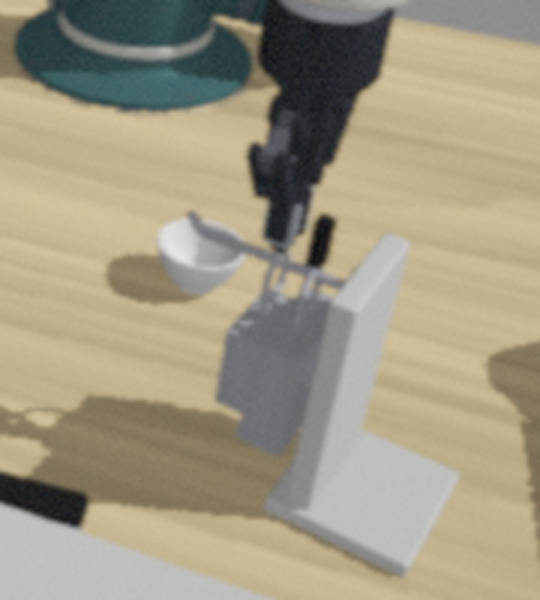

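View pics/w10.png

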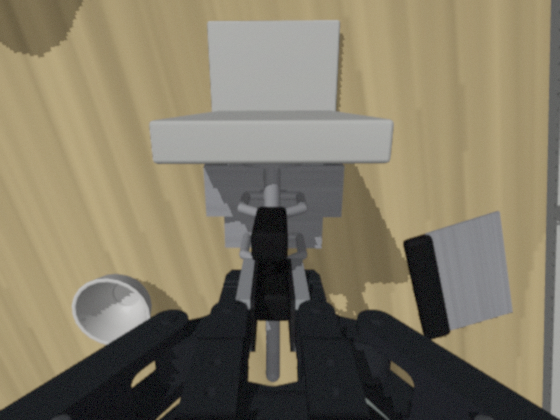

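Call:
{"name": "drive_tool", "arguments": {
  "rows": [
    {"xyz": [0, 0, -0.001], "roll": 0},
    {"xyz": [0.001, 0, 0], "roll": 0},
    {"xyz": [0.001, 0, 0], "roll": 0},
    {"xyz": [0, 0, 0], "roll": 0},
    {"xyz": [0, 0, 0], "roll": 0},
    {"xyz": [0, 0, 0], "roll": 0},
    {"xyz": [0, 0, 0], "roll": 0},
    {"xyz": [0, 0, 0], "roll": 0},
    {"xyz": [0, 0, 0], "roll": 0},
    {"xyz": [0, 0, 0], "roll": 0}
  ]
}}

```text
clock: 22.35
tool_pos: [0.5841, 0.2605, 0.3568]
eef_rot: [1.361, 1.105, -1.374]
wrist_force: [0.4, -0.3, -0.5]
width: 0.151
```

Call:
{"name": "drive_tool", "arguments": {
  "rows": [
    {"xyz": [0, 0, 0], "roll": 0},
    {"xyz": [0, 0, 0], "roll": 0},
    {"xyz": [0, 0, 0], "roll": 0},
    {"xyz": [0, 0, 0], "roll": 0},
    {"xyz": [-0.005, 0, 0], "roll": 0},
    {"xyz": [-0.015, 0, 0], "roll": 0},
    {"xyz": [-0.025, 0, 0], "roll": 0},
    {"xyz": [-0.03, 0, 0], "roll": 0},
    {"xyz": [-0.01, 0, 0], "roll": 0},
    {"xyz": [0, 0, 0], "roll": 0}
  ],
  "fingers": 0
}}

```text
clock: 23.6
tool_pos: [0.5846, 0.2604, 0.4482]
eef_rot: [1.362, 1.104, -1.371]
wrist_force: [-0.3, -0.1, 0.1]
width: 1.001
```

```bash
cat >> h.py <<'E'
def grips(c,n,s=None):
    W=cloud(c,n,s); q=W[...,:2]-root; t=-(q@u)*1000; l=q@np.array([-u[1],u[0]])*1000
    g=((c['image'].max(-1)<70)&(abs(l)<20)&(t>5)&(t<110)&(W[...,2]>.18)&(W[...,2]<.222)).astype(np.uint8)
    k,L,st,_=cv2.connectedComponentsWithStats(g)
    for i in range(1,k):
        m=L==i
        if m.sum()>15: print(n,'grip n',m.sum(),'out',np.round([t[m].min(),t[m].max()],1),'lat',np.round([l[m].min(),l[m].max()],1),'z',np.round([W[m][:,2].min(),W[m][:,2].max()],3))
E
python3 -c "
from h import *
look('11'); s=state(); grips(read_camera('wrist'),'wrist',s); plan([.636,-.168,.40],23.6,12)"
```

```text
F [-0.3 -0.1  0.1] clock 23.6 TCP [0.5846 0.2604 0.4482] w 1.001
t 5 263 lat mid 0.7 mean 0.8 zmax 0.1819
t 20 96 lat mid -0.3 mean -2.2 zmax 0.1814
t 35 146 lat mid -0.0 mean -0.1 zmax 0.1819
t 50 22 lat mid -0.1 mean -3.0 zmax 0.1708
t 65 103 lat mid 0.8 mean 0.7 zmax 0.1706
t 80 173 lat mid 0.9 mean 0.8 zmax 0.171
t 95 172 lat mid 0.9 mean 0.6 zmax 0.1735
t 110 122 lat mid 0.1 mean 0.4 zmax 0.1791
grasp: out 49.9 lat -2.0 z 0.2932 yaw err -0.23
wrist grip n 582 out [19.2 31.6] lat [-5.8  8.2] z [0.18  0.212]
wrist grip n 597 out [43.3 55.8] lat [-6.   7.5] z [0.18  0.212]
clock 23.75 p [0.5847 0.2604 0.4465] yaw -12.33 dyaw 35.93 xtool [-9.e-03 -5.e-04 -1.e+00] q6 0.59 w 1.001 F [-0.1 -0.2  0.4]
[[0.0039, 0.0118, 0.034], -0.0523]
[[0.0039, 0.01, 0.0345], -0.0523]
[[0.0039, 0.0082, 0.035], -0.0523]
[[0.0039, 0.0064, 0.0354], -0.0523]
[[0.0039, 0.0045, 0.0357], -0.0523]
[[0.0039, 0.0027, 0.0359], -0.0523]
[[0.0039, 0.0008, 0.0359], -0.0523]
[[0.0039, -0.0011, 0.0359], -0.0523]
[[0.0039, -0.003, 0.0358], -0.0523]
[[0.0039, -0.0048, 0.0356], -0.0523]
[[0.0039, -0.0067, 0.0353], -0.0523]
[[0.0039, -0.0085, 0.0349], -0.0523]
```

View pics/sc11.png

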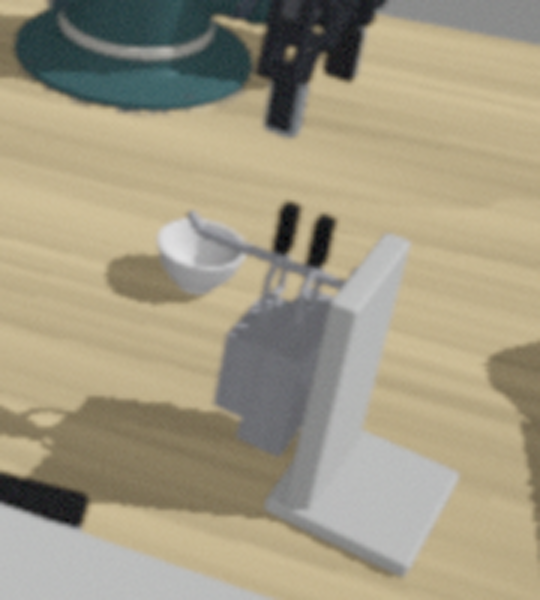

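View pics/w11.png

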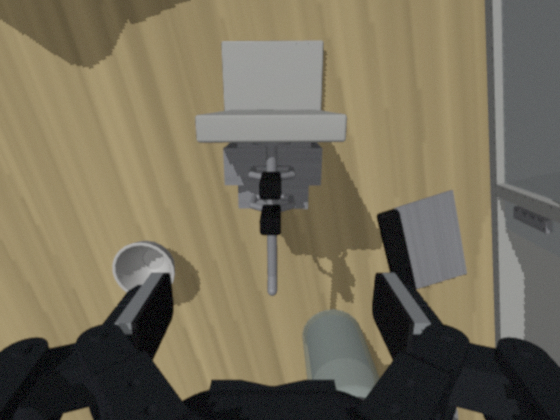

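Seats sit 25.4 and 49.6 mm out, so the spacing is 24 mm, and both hang straight. Now the small one.

Call:
{"name": "drive_tool", "arguments": {
  "rows": [
    {"xyz": [0, 0.012, 0.034], "roll": -0.052},
    {"xyz": [0, 0.01, 0.035], "roll": -0.052},
    {"xyz": [0, 0.008, 0.035], "roll": -0.052},
    {"xyz": [0, 0.006, 0.035], "roll": -0.052},
    {"xyz": [0, 0.005, 0.036], "roll": -0.052},
    {"xyz": [0.002, 0.003, 0.036], "roll": -0.052},
    {"xyz": [0.004, 0.001, 0.036], "roll": -0.052},
    {"xyz": [0.006, -0.001, 0.036], "roll": -0.052},
    {"xyz": [0.008, -0.003, 0.036], "roll": -0.052},
    {"xyz": [0.008, -0.005, 0.035], "roll": -0.052}
  ]
}}

```text
clock: 25.0
tool_pos: [0.6307, -0.1055, 0.4058]
eef_rot: [0.957, 1.364, -0.981]
wrist_force: [0.8, 0.5, 0.1]
width: 0.996
```

```bash
python3 - <<'E'
from h import *
plan([.636,-.168,.38],23.6,3)
E
```

```text
clock 25.0 p [ 0.6307 -0.1055  0.4058] yaw 18.65 dyaw 4.95 xtool [-0.0231 -0.0013 -0.9997] q6 -0.53 w 0.996 F [0.8 0.5 0.1]
[[0.0086, -0.0048, 0.0203], -0.0288]
[[0.0086, -0.0054, 0.0202], -0.0288]
[[0.0086, -0.006, 0.02], -0.0288]
```

Call:
{"name": "drive_tool", "arguments": {
  "rows": [
    {"xyz": [0.006, -0.005, 0.02], "roll": -0.028},
    {"xyz": [0.008, -0.005, 0.019], "roll": -0.028},
    {"xyz": [0.006, -0.006, 0.014], "roll": -0.028},
    {"xyz": [0, 0, 0], "roll": 0},
    {"xyz": [0, 0, 0], "roll": 0},
    {"xyz": [0, 0, 0], "roll": 0},
    {"xyz": [0, 0, 0], "roll": 0},
    {"xyz": [0, 0, 0], "roll": 0},
    {"xyz": [0, 0, 0], "roll": 0},
    {"xyz": [0, 0, 0], "roll": 0}
  ]
}}

```text
clock: 26.25
tool_pos: [0.6332, -0.163, 0.3794]
eef_rot: [0.892, 1.402, -0.919]
wrist_force: [-0.3, 0.0, 0.4]
width: 0.998
```

```bash
python3 - <<'E'
from h import *
s=state(); c=read_camera('wrist'); save('w12',c['image']); W=cloud(c,'wrist',s); im=c['image'].astype(int)
d=np.hypot(W[...,0]-.635,W[...,1]+.168)
g=(d<.03)&(W[...,2]>.12)&(W[...,2]<.16)&(im.max(-1)<70)
t=g&(W[...,2]>.144); print('top',t.sum(),np.round((W[t].min(0)+W[t].max(0))/2,4),np.round(W[t].mean(0),4))
m=(abs(W[...,2]-.044)<.005)&(d<.06)&(im.max(-1)-im.min(-1)<25); print(cv2.minAreaRect((W[m][:,:2]*1000).astype(np.float32)))
M=R.from_rotvec(s['eef_rot']).as_matrix(); gp=np.array(s['tool_pos'])+.155*M[:,0]; print('grasp',gp.round(4)); tg=np.array([.635,-.168,.139])
print('tool delta',(M.T@(tg-gp)).round(4)); plan([.636,-.168,.294],23.6,1)
E
```

```text
top 405 [ 0.6345 -0.168   0.1477] [ 0.6344 -0.1671  0.1489]
((635.1866455078125, -167.96363830566406), (43.52994155883789, 32.2341194152832), 23.709999084472656)
grasp [ 0.6285 -0.1629  0.2245]
tool delta [0.0853 0.0062 0.0084]
clock 26.3 p [ 0.6332 -0.163   0.3794] yaw 23.5 dyaw 0.1 xtool [-3.040e-02  9.000e-04 -9.995e-01] q6 -0.7 w 1.001 F [ 0.6  0.5 -0.7]
[[0.0853, 0.0029, 0.0068], -0.0018]
```

View pics/w12.png

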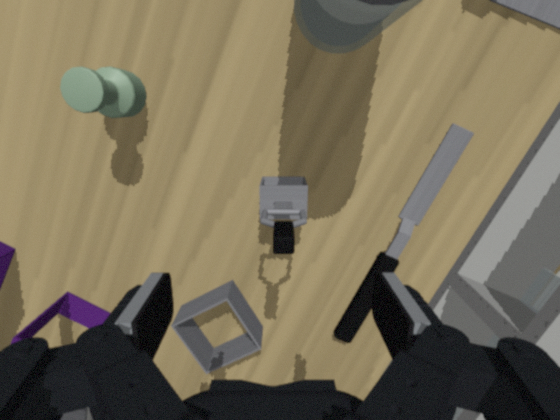

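Call:
{"name": "drive_tool", "arguments": {
  "rows": [
    {"xyz": [0.005, 0.003, 0.004], "roll": 0},
    {"xyz": [0.01, 0.003, 0.004], "roll": 0},
    {"xyz": [0.012, 0, 0], "roll": 0},
    {"xyz": [0.014, 0, 0], "roll": 0},
    {"xyz": [0.014, 0, 0], "roll": 0},
    {"xyz": [0.012, 0, 0], "roll": 0},
    {"xyz": [0.009, 0, 0], "roll": 0},
    {"xyz": [0.004, 0, 0], "roll": 0},
    {"xyz": [0, 0, 0], "roll": 0},
    {"xyz": [0, 0, 0], "roll": 0}
  ]
}}

```text
clock: 27.55
tool_pos: [0.6397, -0.1683, 0.2924]
eef_rot: [0.892, 1.403, -0.919]
wrist_force: [0.7, 0.4, 0.5]
width: 0.999
```

```bash
python3 - <<'E'
from h import *
s=state()
M=R.from_rotvec(s['eef_rot']).as_matrix(); gp=np.array(s['tool_pos'])+.155*M[:,0]; print('grasp',gp.round(4)); tg=np.array([.635,-.168,.139])
print('tool delta',(M.T@(tg-gp)).round(4),M[:,0].round(4))
E
```

```text
grasp [ 0.6348 -0.1681  0.1375]
tool delta [-0.0015  0.0001 -0.    ] [-0.0317  0.0014 -0.9995]
```

Aligned within 0.2 mm. Closing.

Call:
{"name": "drive_tool", "arguments": {
  "rows": [
    {"xyz": [-0.0015, 0, 0], "roll": 0},
    {"xyz": [0, 0, 0], "roll": 0},
    {"xyz": [0, 0, 0], "roll": 0},
    {"xyz": [0, 0, 0], "roll": 0},
    {"xyz": [0, 0, 0], "roll": 0},
    {"xyz": [0, 0, 0], "roll": 0},
    {"xyz": [0, 0, 0], "roll": 0},
    {"xyz": [0, 0, 0], "roll": 0},
    {"xyz": [0, 0, 0], "roll": 0},
    {"xyz": [0, 0, 0], "roll": 0}
  ],
  "fingers": 1
}}

```text
clock: 28.8
tool_pos: [0.6401, -0.1683, 0.2954]
eef_rot: [0.893, 1.401, -0.918]
wrist_force: [1.1, -0.6, 0.8]
width: 0.154
```

```bash
python3 - <<'E'
from h import *
s=state(); print(hang(155)); plan([.56,.158,.295],-12.1,10)
E
```

```text
[0.5596825 0.15811  ]
clock 28.8 p [ 0.6401 -0.1683  0.2954] yaw 23.49 dyaw -35.59 xtool [-2.940e-02  9.000e-04 -9.996e-01] q6 -0.7 w 0.154 F [ 1.1 -0.6  0.8]
[[0.0003, 0.0057, -0.0331], 0.0621]
[[0.0003, 0.0036, -0.0334], 0.0621]
[[0.0003, 0.0015, -0.0336], 0.0621]
[[0.0003, -0.0006, -0.0336], 0.0621]
[[0.0003, -0.0027, -0.0335], 0.0621]
[[0.0003, -0.0047, -0.0333], 0.0621]
[[0.0003, -0.0068, -0.0329], 0.0621]
[[0.0003, -0.0088, -0.0324], 0.0621]
[[0.0003, -0.0108, -0.0318], 0.0621]
[[0.0003, -0.0128, -0.0311], 0.0621]
```

Call:
{"name": "drive_tool", "arguments": {
  "rows": [
    {"xyz": [-0.025, 0, 0], "roll": 0},
    {"xyz": [-0.045, 0, 0], "roll": 0},
    {"xyz": [-0.05, 0, 0], "roll": 0},
    {"xyz": [-0.045, 0.003, -0.015], "roll": 0.03},
    {"xyz": [-0.03, 0.005, -0.03], "roll": 0.062},
    {"xyz": [-0.015, 0.004, -0.034], "roll": 0.062},
    {"xyz": [0, 0.002, -0.034], "roll": 0.062},
    {"xyz": [0, 0, -0.034], "roll": 0.062},
    {"xyz": [0, -0.003, -0.034], "roll": 0.062},
    {"xyz": [0, -0.005, -0.034], "roll": 0.062}
  ]
}}

```text
clock: 30.05
tool_pos: [0.6019, 0.0473, 0.5105]
eef_rot: [1.199, 1.233, -1.242]
wrist_force: [0.6, -0.0, -0.8]
width: 0.152
```

```bash
python3 - <<'E'
from h import *
plan([.561,.158,.50],-12.1,4)
E
```

```text
clock 30.05 p [0.6019 0.0473 0.5105] yaw -0.51 dyaw -11.59 xtool [-0.037   0.0018 -0.9993] q6 0.05 w 0.152 F [ 0.6 -0.  -0.8]
[[0.003, -0.0104, -0.0276], 0.0506]
[[0.003, -0.0118, -0.027], 0.0506]
[[0.003, -0.0131, -0.0264], 0.0506]
[[0.003, -0.0144, -0.0257], 0.0506]
```

Call:
{"name": "drive_tool", "arguments": {
  "rows": [
    {"xyz": [0, -0.008, -0.027], "roll": 0.051},
    {"xyz": [0, -0.01, -0.027], "roll": 0.051},
    {"xyz": [0, -0.011, -0.026], "roll": 0.051},
    {"xyz": [0.005, -0.011, -0.02], "roll": 0.045},
    {"xyz": [0.015, 0, 0], "roll": 0},
    {"xyz": [0.025, 0, 0], "roll": 0},
    {"xyz": [0.03, 0, 0], "roll": 0},
    {"xyz": [0.025, 0, 0], "roll": 0},
    {"xyz": [0.01, 0, 0], "roll": 0},
    {"xyz": [0, 0, 0], "roll": 0}
  ]
}}

```text
clock: 31.3
tool_pos: [0.5644, 0.153, 0.3941]
eef_rot: [1.338, 1.13, -1.397]
wrist_force: [0.4, -0.3, -0.1]
width: 0.147
```

```bash
python3 - <<'E'
from h import *
plan([.561,.163,.373],-12.1,1)
look('13')
s=state(); c=read_camera('wrist'); W=cloud(c,'wrist',s); M=R.from_rotvec(s['eef_rot']).as_matrix(); gp=np.array(s['tool_pos'])+.2*M[:,0]; d=np.hypot(W[...,0]-gp[0],W[...,1]-gp[1])
bt=s['tool_pos'][2]-.2954
m=(d<.04)&(abs(W[...,2]-bt-.044)<.008); r=cv2.minAreaRect((W[m][:,:2]*1000).astype(np.float32)); print(r,W[m][:,2].mean()-bt-.044)
q=np.array(r[0])/1000-root; print('cutter out',-(q@u)*1000,'lat',q@np.array([-u[1],u[0]])*1000)
E
```

```text
clock 31.3 p [0.5644 0.153  0.3941] yaw -12.02 dyaw -0.08 xtool [-0.042  -0.0011 -0.9991] q6 0.43 w 0.147 F [ 0.4 -0.3 -0.1]
[[0.0212, -0.0045, -0.0093], 0.0015]
F [ 0.4 -0.3 -0.1] clock 31.3 TCP [0.5644 0.153  0.3941] w 0.147
t 35 61 lat mid 0.0 mean -5.1 zmax 0.1708
t 50 510 lat mid -0.0 mean -0.0 zmax 0.1819
t 65 457 lat mid 0.7 mean 0.8 zmax 0.1712
t 80 432 lat mid 0.7 mean 0.7 zmax 0.171
t 95 412 lat mid 0.6 mean 0.6 zmax 0.1738
t 110 257 lat mid 0.7 mean 0.6 zmax 0.1797
grasp: out 160.6 lat 0.7 z 0.2392 yaw err 0.08
((553.8984375, 151.16781616210938), (32.676307678222656, 44.16745376586914), 78.38264465332031) 0.00085112559722407
cutter out 162.988651574707 lat 4.209367794799776
```

View pics/sc13.png

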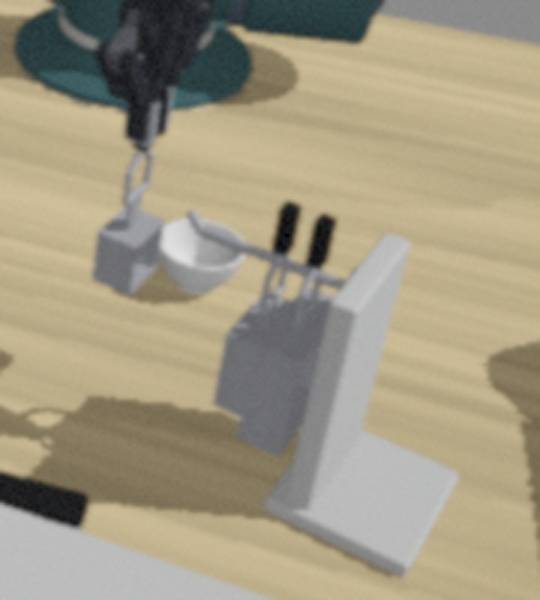

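View pics/w13.png

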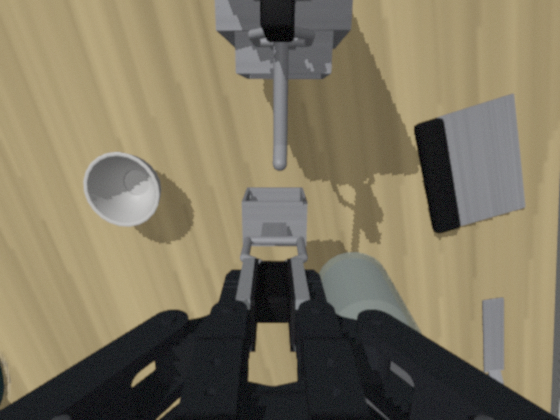

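Call:
{"name": "drive_tool", "arguments": {
  "rows": [
    {"xyz": [0.01, 0.0035, 0], "roll": 0},
    {"xyz": [0.011, 0, 0], "roll": 0},
    {"xyz": [0, 0, 0], "roll": 0},
    {"xyz": [0, 0, -0.008], "roll": 0},
    {"xyz": [0, 0, -0.013], "roll": 0},
    {"xyz": [0, 0, -0.013], "roll": 0},
    {"xyz": [0, 0, -0.013], "roll": 0},
    {"xyz": [0, 0, -0.01], "roll": 0},
    {"xyz": [0, 0, 0], "roll": 0},
    {"xyz": [0, 0, 0], "roll": 0}
  ]
}}

```text
clock: 32.7
tool_pos: [0.5801, 0.2133, 0.3741]
eef_rot: [1.34, 1.129, -1.392]
wrist_force: [-0.1, -0.1, -0.6]
width: 0.151
```

```bash
python3 -c "
from h import *
look('14'); plan([.561,.163,.373],-12.1,1)"
```

```text
F [-0.1 -0.1 -0.6] clock 32.7 TCP [0.5801 0.2133 0.3741] w 0.151
t 5 525 lat mid 0.8 mean 0.5 zmax 0.1711
t 20 124 lat mid -8.9 mean -8.8 zmax 0.181
t 35 458 lat mid 0.0 mean -0.5 zmax 0.1817
t 50 44 lat mid -0.1 mean -7.5 zmax 0.1816
t 65 370 lat mid 0.7 mean 0.6 zmax 0.171
t 80 383 lat mid 0.7 mean 0.6 zmax 0.1714
t 95 366 lat mid -0.0 mean 0.4 zmax 0.182
grasp: out 98.0 lat -2.7 z 0.2192 yaw err 0.17
clock 32.8 p [0.5801 0.2131 0.3742] yaw -11.95 dyaw -0.15 xtool [-3.770e-02  1.000e-04 -9.993e-01] q6 0.52 w 0.15 F [ 0.1  0.  -0.8]
[[0.0019, -0.0082, 0.0529], 0.0027]
```

View pics/sc14.png

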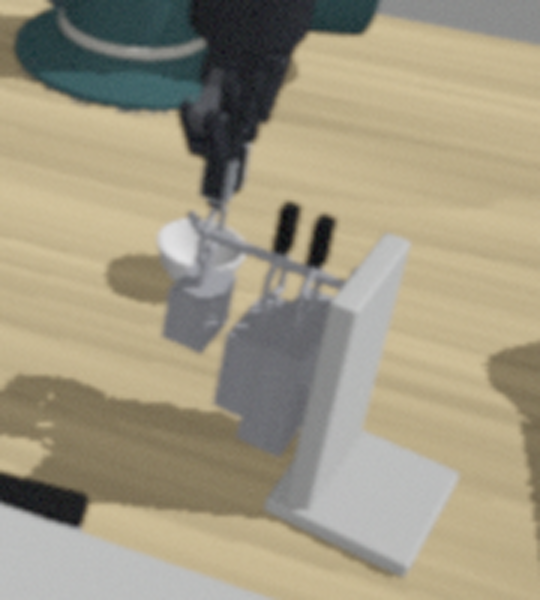

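View pics/w14.png

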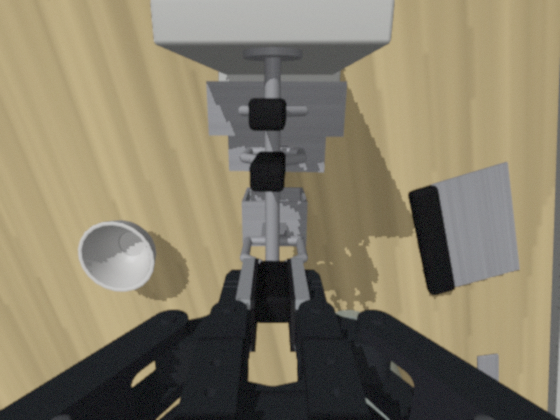

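Call:
{"name": "drive_tool", "arguments": {
  "rows": [
    {"xyz": [0.004, 0, 0], "roll": 0},
    {"xyz": [0.005, 0, 0], "roll": 0},
    {"xyz": [0.0045, 0, 0], "roll": 0},
    {"xyz": [0, 0, -0.004], "roll": 0},
    {"xyz": [0, 0, -0.005], "roll": 0},
    {"xyz": [0, 0, -0.005], "roll": 0},
    {"xyz": [0, 0, -0.005], "roll": 0},
    {"xyz": [0, 0, -0.004], "roll": 0},
    {"xyz": [0, 0, 0], "roll": 0},
    {"xyz": [0, 0, 0], "roll": 0}
  ]
}}

```text
clock: 34.05
tool_pos: [0.5846, 0.2368, 0.3596]
eef_rot: [1.341, 1.128, -1.392]
wrist_force: [-0.4, -0.3, -0.2]
width: 0.148
```

```bash
python3 -c "
from h import *
look('15')
s=state(); grips(read_camera('wrist'),'wrist',s)"
```

```text
F [-0.4 -0.3 -0.2] clock 34.05 TCP [0.5846 0.2368 0.3596] w 0.148
t 5 622 lat mid 0.9 mean 0.5 zmax 0.182
t 20 213 lat mid 0.0 mean -3.8 zmax 0.182
t 35 348 lat mid -0.0 mean -0.6 zmax 0.1819
t 50 49 lat mid -0.0 mean -3.9 zmax 0.171
t 65 63 lat mid -2.6 mean -2.6 zmax 0.182
t 95 10 lat mid 0.7 mean 0.5 zmax 0.1753
t 110 272 lat mid 0.7 mean 0.5 zmax 0.1794
grasp: out 74.0 lat -2.3 z 0.2047 yaw err 0.12
wrist grip n 1613 out [19.4 31.9] lat [-6.1  8.1] z [0.18  0.212]
wrist grip n 4091 out [43.3 84.1] lat [-9.4  8.2] z [0.18  0.222]
wrist grip n 385 out [66.2 68.1] lat [12.6 18.7] z [0.195 0.219]
wrist grip n 348 out [66.  67.9] lat [-20.  -14.8] z [0.193 0.217]
```

View pics/sc15.png

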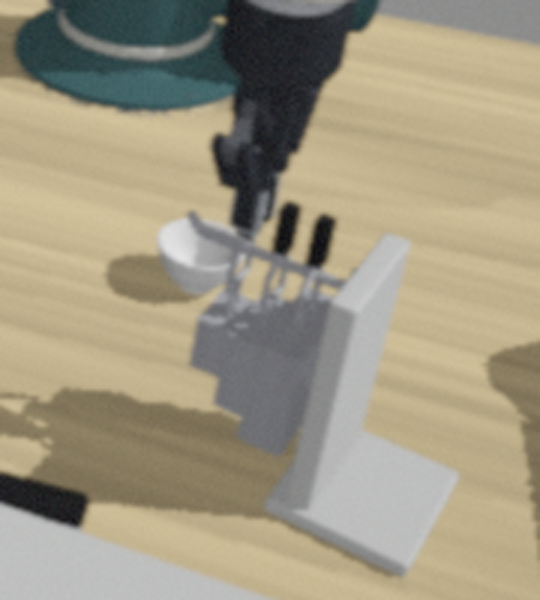

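View pics/w15.png

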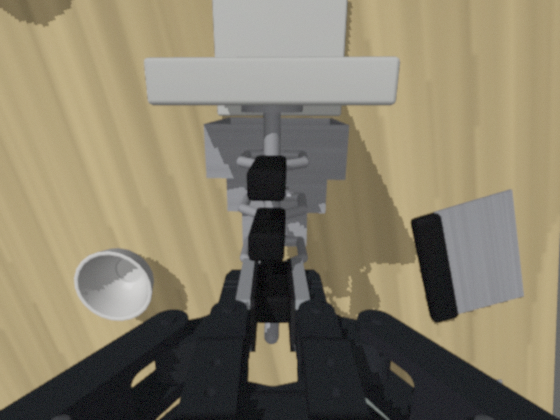

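Call:
{"name": "drive_tool", "arguments": {
  "rows": [
    {"xyz": [0.001, 0, 0], "roll": 0},
    {"xyz": [0.001, 0, 0], "roll": 0},
    {"xyz": [0.0005, 0, 0], "roll": 0},
    {"xyz": [0, 0, 0], "roll": 0},
    {"xyz": [0, 0, 0], "roll": 0},
    {"xyz": [0, 0, 0], "roll": 0},
    {"xyz": [0, 0, 0], "roll": 0},
    {"xyz": [0, 0, 0], "roll": 0},
    {"xyz": [0, 0, 0], "roll": 0},
    {"xyz": [0, 0, 0], "roll": 0}
  ]
}}

```text
clock: 35.45
tool_pos: [0.5845, 0.2365, 0.357]
eef_rot: [1.341, 1.128, -1.392]
wrist_force: [0.2, -0.6, -0.9]
width: 0.152
```

Call:
{"name": "drive_tool", "arguments": {
  "rows": [
    {"xyz": [0, 0, 0], "roll": 0},
    {"xyz": [0, 0, 0], "roll": 0},
    {"xyz": [0, 0, 0], "roll": 0},
    {"xyz": [0, 0, 0], "roll": 0},
    {"xyz": [-0.005, 0, 0], "roll": 0},
    {"xyz": [-0.015, 0, 0], "roll": 0},
    {"xyz": [-0.025, 0, 0], "roll": 0},
    {"xyz": [-0.03, 0, 0], "roll": 0},
    {"xyz": [-0.01, 0, 0], "roll": 0},
    {"xyz": [0, 0, 0], "roll": 0}
  ],
  "fingers": 0
}}

```text
clock: 36.7
tool_pos: [0.5876, 0.2364, 0.4484]
eef_rot: [1.343, 1.127, -1.39]
wrist_force: [0.1, 0.1, -0.6]
width: 0.999
```

```bash
python3 -c "
from h import *
look('16')
s=state(); grips(read_camera('wrist'),'wrist',s)
c=read_camera('top'); save('top16',c['image'])"
```

```text
F [ 0.1  0.1 -0.6] clock 36.7 TCP [0.5876 0.2364 0.4484] w 0.999
t 5 278 lat mid 1.0 mean 0.6 zmax 0.1796
t 20 78 lat mid -0.0 mean -6.0 zmax 0.1819
t 35 190 lat mid 0.0 mean -0.5 zmax 0.1818
t 50 23 lat mid -0.0 mean -3.9 zmax 0.1712
t 65 198 lat mid -0.0 mean -0.4 zmax 0.182
t 95 164 lat mid 0.6 mean 0.6 zmax 0.1743
t 110 130 lat mid 0.5 mean 0.3 zmax 0.1792
grasp: out 73.6 lat -5.6 z 0.2935 yaw err 0.1
wrist grip n 554 out [19.5 31.1] lat [-6.   8.4] z [0.181 0.212]
wrist grip n 589 out [43.5 55.9] lat [-5.8  7.9] z [0.18  0.212]
wrist grip n 583 out [69.1 81.1] lat [-6.5  7. ] z [0.18  0.212]
```

View pics/sc16.png

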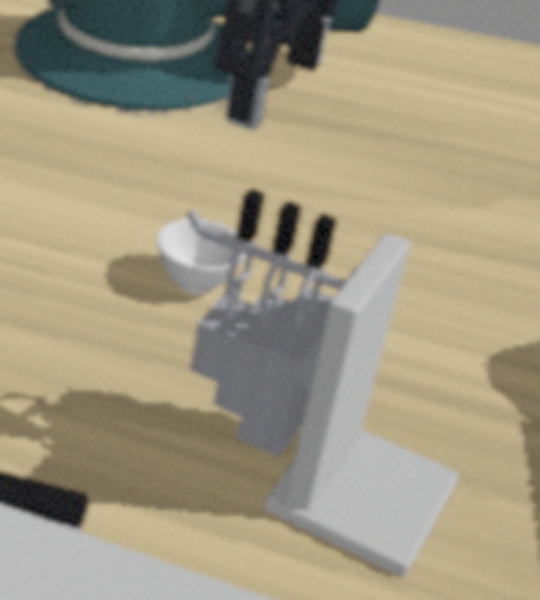

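View pics/w16.png

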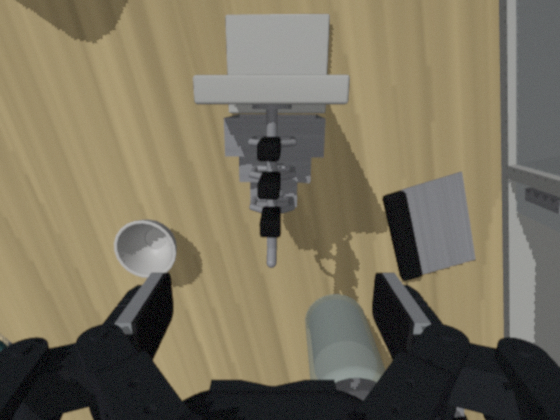

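All three hang, at about 25, 50 and 75 mm out. I'll let them settle for one still call, then check the other objects.

Call:
{"name": "drive_tool", "arguments": {
  "rows": [
    {"xyz": [-0.02, 0, 0], "roll": 0},
    {"xyz": [-0.02, 0, 0], "roll": 0},
    {"xyz": [0, 0, 0], "roll": 0},
    {"xyz": [0, 0, 0], "roll": 0},
    {"xyz": [0, 0, 0], "roll": 0},
    {"xyz": [0, 0, 0], "roll": 0},
    {"xyz": [0, 0, 0], "roll": 0},
    {"xyz": [0, 0, 0], "roll": 0},
    {"xyz": [0, 0, 0], "roll": 0},
    {"xyz": [0, 0, 0], "roll": 0}
  ]
}}

```text
clock: 38.15
tool_pos: [0.5893, 0.2364, 0.4878]
eef_rot: [1.34, 1.128, -1.394]
wrist_force: [-0.0, 0.2, 0.2]
width: 0.999
```

```bash
python3 - <<'E'
from h import *
s=state(); c=read_camera('wrist'); save('w17',c['image']); grips(c,'wrist',s)
c=read_camera('scene'); c0=np.load('scene0.npy',allow_pickle=True).item(); save('scene17',c['image'])
W=cloud(c,'scene'); W0=cloud(c0,'scene')
d=(abs(c['z_map']-c0['z_map'])>.012)&(c['z_map']>0)&(c0['z_map']>0)
k,l,st,ce=cv2.connectedComponentsWithStats(d.astype(np.uint8))
for i in range(1,k):
    if st[i,4]>15: print(st[i])
E
```

```text
wrist grip n 385 out [19.5 31.4] lat [-5.9  7.6] z [0.18  0.212]
wrist grip n 412 out [43.6 55.9] lat [-6.   7.8] z [0.181 0.212]
wrist grip n 399 out [69.1 81.3] lat [-6.2  6.7] z [0.18  0.212]
[137   0  12   6  29]
[ 105    0   87  149 3413]
[217   1  16  11  47]
[  340     0   220   174 16078]
[106   4  16  14  64]
[271   7   8   7  18]
[103   8   5  11  16]
[90 12 12 10 28]
[227  13   7   6  16]
[126  15  19  19  88]
[261  14  10   5  21]
[337  16   8   8  21]
[112  18  10  12  29]
[90 21 23 12 69]
[291  20   7   9  18]
[237  23   6   9  17]
[199  24  11   9  19]
[254  26   8   9  23]
[96 32 13 10 31]
[120  35   6  11  22]
[220  35   7   8  16]
[100  39   9  13  29]
[93 45  7  8 20]
[109  47  18  10  44]
[213  50  10  10  23]
[101  55  29  29 202]
[96 58 10 19 40]
[228  63  13   7  27]
[135  64  13  14  62]
[62 71  9  8 20]
[99 77  6 11 22]
[60 79  9  9 24]
[108  78   7   7  19]
[123  78  10  18  45]
[11 81  9  7 18]
[115  80   7  10  19]
[79 87 12 12 42]
[246  87   9  10  23]
[101 102  13   8  28]
[ 309  104   49   58 1394]
[ 83 110  13  14  47]
[ 73 115  12  11  36]
[ 68 118   6  13  27]
[ 78 125  19  16  89]
[140 124  13  14  73]
[ 60 127  19  15  68]
[ 97 153   6   8  21]
[189 154  33  60 551]
[ 93 158  11  10  28]
[ 84 163   6  11  18]
[ 75 166   7   9  19]
[274 175  18  37 221]
[194 205  17  56 481]
[378 213  10  19 128]
[390 217  10  19 130]
[401 221  11  20 133]
[ 363  234   48   68 1854]
```

View pics/scene17.png

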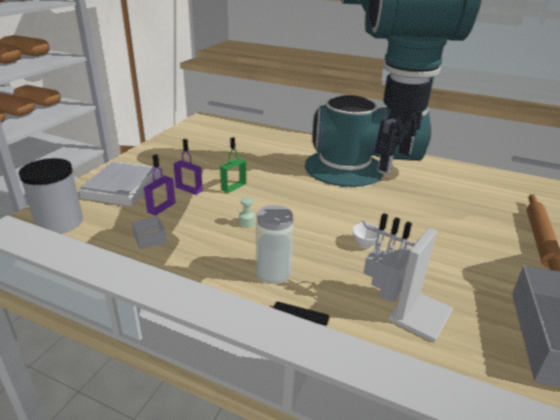

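The table depth changed only where the three cutters were taken and hung (plus the arm and background noise). The grips are unchanged between the two looks. Handing in.

```bash
python3 -c "
from cell import *
print(finish_job())"
```

```text
the job is handed in; nothing more can be done
None
```

All three steel cutters are hanging on the hook in the order asked: largest nearest the upright, then the middle one, then the smallest in front. I let go of each as it was hung and handed the job in at about 38 s; the hand-in reports no verdict.

- **Position:** the last wrist view put the loops about 25, 50 and 75 mm out from the upright, behind the tip that starts at 110 mm. The gaps of about 24 and 25 mm mean each frame sits about 7 mm inside the one behind it.
- **Straight and still:** all three grips stood centred on the arm to within about 1 mm. They read the same to within about 0.4 mm in two views 1.4 s apart.
- **Everything else:** comparing depth images from before and after, the work surface changed only where the cutters were taken or hung; the other changes were the arm and background noise. The jar, plunger, plain cutter, scraper, spatula, ramekin and the purple and green look-alikes were not touched.
- **Forces:** the wrist force stayed under about 4 N at every reading.
- **What was off:** the tool drifted to about 2.4° of sideways tilt while carrying the small cutter, so that cutter went on slightly tilted. It straightened itself when released.

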